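Close the varnish jar and set the stave cups to dry

TASK

Varnishing is finished: first screw the black cap of the varnish jar fully home (clockwise, several turns), so that nothing can fall in. Then turn every pale stave cup upside down and stand it over a free blue drying peg, its rim flat on the block, one cup to a peg. Leave the dark cup that is already drying, and everything else on the bench, where it is.

Things in the scene. Friction and masses are not known exactly. Their poses are not given: they have to be found in the camera images.
- cap (a joint): turn of the black screw cap on its thread, rad: 0 = fully home against a stop, grows as it is unscrewed (counter-clockwise from above). It starts 12 to 16 rad open and stays where it is left (about 0.06 N m of friction, plus 4 mm of rise per turn)
- cap_grip (a point): centre of the cap, on its upright axis, half-way up its ribbed side: cap 52 mm diameter, 23 mm tall, so its top is 10.5 mm above this point and its lower edge 12.5 mm below. It sinks 4 mm per turn as the cap is screwed down and stands 101 mm above the bench when home. The cap cannot come off the jar
- jar: fixed amber varnish jar, 72 mm diameter, shoulder 88 mm above the bench, in a round plywood holder, 84 mm diameter, 30 tall. Origin at the centre of the holder's underside, z up. While the cap is open a red neck shows below it
- cup0: loose octagonal stave cup with a square foot (54 x 54 x 8), pale and brown, 54 mm across flats, 76 long, wall 6 (inside 42 across flats, 68 deep), 110 g; may be absent (None). Origin on its axis, 38 mm from either end; x axis points from bottom to mouth. Starts lying on a flat (27 mm up), mouth towards the robot: x axis within 0.6 rad of the way to the base; two flats are upright
- cup1: loose octagonal stave cup with a square foot (54 x 54 x 8), pale and brown, 54 mm across flats, 76 long, wall 6 (inside 42 across flats, 68 deep), 110 g; may be absent (None). Origin on its axis, 38 mm from either end; x axis points from bottom to mouth. Starts lying on a flat (27 mm up), mouth towards the robot: x axis within 0.6 rad of the way to the base; two flats are upright
- cup2: loose octagonal stave cup with a square foot (54 x 54 x 8), pale and brown, 54 mm across flats, 76 long, wall 6 (inside 42 across flats, 68 deep), 110 g; may be absent (None). Origin on its axis, 38 mm from either end; x axis points from bottom to mouth. Starts lying on a flat (27 mm up), mouth towards the robot: x axis within 0.6 rad of the way to the base; two flats are upright
- peg0: fixed drying peg: blue block 84 x 84 x 14 mm standing on the bench with an upright wooden dowel, 26 mm diameter with a rounded top 70 mm above the bench. Origin at the centre of the block's underside, z up. A cup standing mouth down over the dowel rests with its rim on the block, origin 52 mm above the bench; the dowel does not reach the cup's bottom
- peg1: fixed drying peg: blue block 84 x 84 x 14 mm standing on the bench with an upright wooden dowel, 26 mm diameter with a rounded top 70 mm above the bench. Origin at the centre of the block's underside, z up. A cup standing mouth down over the dowel rests with its rim on the block, origin 52 mm above the bench; the dowel does not reach the cup's bottom
- peg2: fixed drying peg: blue block 84 x 84 x 14 mm standing on the bench with an upright wooden dowel, 26 mm diameter with a rounded top 70 mm above the bench. Origin at the centre of the block's underside, z up. A cup standing mouth down over the dowel rests with its rim on the block, origin 52 mm above the bench; the dowel does not reach the cup's bottom
- peg3: fixed drying peg: blue block 84 x 84 x 14 mm standing on the bench with an upright wooden dowel, 26 mm diameter with a rounded top 70 mm above the bench. Origin at the centre of the block's underside, z up. A cup standing mouth down over the dowel rests with its rim on the block, origin 52 mm above the bench; the dowel does not reach the cup's bottom
- drycup: dark brown stave cup, already upside down over one of the pegs, same size and axes as the others (130 g): leave it
- mallet: bystander: wooden hammer lying on the bench, origin at the centre of its underside
- sandblock: bystander: cork sanding block 90 x 45 x 28 mm, origin at the centre of its underside
- glue: bystander: white glue bottle, 60 mm diameter, 170 mm tall, origin under its centre
- fork: bystander: pale forked wooden part, 180 x 70 x 40 mm, origin under its solid end
- offcut: bystander: pale wooden offcut 160 x 50 x 22 mm, origin at the centre of its underside
- tin: bystander: steel tin, 70 mm diameter, 100 mm tall, origin under its centre
- brush: bystander: brush lying on the bench, origin at the centre of its underside
Things that resemble listed ones, but are neither listed nor needed, are in the scene too. What is shaped like the peg1 but turquoise or yellow is not meant.

How it is judged (in metres and radians):
On the way, in this order (a step that is already met when the one before it is completed fails the run):
1. the jar's cap is screwed fully home before any cup is set on a peg (value of joint cap below 0.35 rad), for 0.2 s.
2. every pale cup stands upside down over a free peg (((horizontal distance between cup0 and peg0 below 0.012 m and z of cup0 in the frame of peg0 between 0.047 and 0.057 m and angle between cup0's own x axis and vertical above 3.04 rad) or (horizontal distance between cup0 and peg1 below 0.012 m and z of cup0 in the frame of peg1 between 0.047 and 0.057 m and angle between cup0's own x axis and vertical above 3.04 rad) or (horizontal distance between cup0 and peg2 below 0.012 m and z of cup0 in the frame of peg2 between 0.047 and 0.057 m and angle between cup0's own x axis and vertical above 3.04 rad)) and ((horizontal distance between cup1 and peg0 below 0.012 m and z of cup1 in the frame of peg0 between 0.047 and 0.057 m and angle between cup1's own x axis and vertical above 3.04 rad) or (horizontal distance between cup1 and peg1 below 0.012 m and z of cup1 in the frame of peg1 between 0.047 and 0.057 m and angle between cup1's own x axis and vertical above 3.04 rad) or (horizontal distance between cup1 and peg2 below 0.012 m and z of cup1 in the frame of peg2 between 0.047 and 0.057 m and angle between cup1's own x axis and vertical above 3.04 rad)) and ((horizontal distance between cup2 and peg0 below 0.012 m and z of cup2 in the frame of peg0 between 0.047 and 0.057 m and angle between cup2's own x axis and vertical above 3.04 rad) or (horizontal distance between cup2 and peg1 below 0.012 m and z of cup2 in the frame of peg1 between 0.047 and 0.057 m and angle between cup2's own x axis and vertical above 3.04 rad) or (horizontal distance between cup2 and peg2 below 0.012 m and z of cup2 in the frame of peg2 between 0.047 and 0.057 m and angle between cup2's own x axis and vertical above 3.04 rad))), for 0.2 s.
At the end, for the whole second after the job is handed in: The cap is within 0.35 rad of fully home; every pale cup present is mouth down over a peg other than the dark cup's (axes within 12 mm, upright within 0.1 rad, rim on the block within 5 mm), released and at rest (all of step 2 and value of joint cap below 0.35 rad and linear speed of each of cup0, cup1, cup2 below 0.02 m/s); the robot touches nothing.
It fails at once if a pale cup is lifted off the bench or set on a peg while the cap is still open (not (value of joint cap below 0.6 rad) and height (world z) of any of cup0, cup1, cup2 above 0.1 m).
It fails at once if the dark cup is moved more than 25 mm (distance of drycup from where it was at the start of the episode above 0.025 m).
It fails at once if a bystander is moved more than 50 mm (distance of any of mallet, sandblock, glue, fork, offcut, tin, brush from where it was at the start of the episode above 0.05 m).
Of cup0, cup1, cup2 only 2 to 3 are there at a start; the rules pass over those that are not, and their reading is None.
At some moment in a run one of cup0, cup1, cup2 may be knocked a few centimetres aside while the robot is not near it.
It also fails if it takes over 210 s, if anything falls off the work surface, if the arm or the gripper's body presses on something with over 40 N, if the wrist force passes 120 N, or if a joint passes its speed limit or range.

ROBOT

A 7-joint arm with a two-finger parallel gripper is mounted at the origin on the work surface. World frame = base frame: x ahead of the robot, y to its left, z up, the work surface at z = 0. Lengths are in mm, angles in rad, forces in N, time in s.
With the tool pointing down it reaches from about 400 to 850 mm from the base axis. Payload 4.5 kg.
Tool frame: the origin (TCP) lies midway between the tips of the shut fingers; the grasp point (between the pads) lies 19 mm behind it (r.tcp_to_grasp is the distance from the TCP to the grasp point, in mm); y points along the fingers, x is the direction in which the jaws open and shut, and the axes are right-handed (so a half turn about y gives the same grasp; the last joint's range is limited). The gripper opens to 88 mm and grips with 3 to 60 N. Pads are 18 mm wide; open, the fingers measure 123 mm over their backs; the gripper's body (75 mm by 187 mm) begins 45 mm behind the grasp point.
Start: joints at [1.152, 0.689, -0.195, 1.565, 0.157, 0.902, -0.215], TCP at [273.459, -562.026, 238.743] pointing down, gripper open.
Joint ranges: [-3.01, 3.01], [-0.46, 2.08], [-1.47, 1.51], [0.13, 2.56], [-1, 4.14], [0.04, 2.09], [-2.66, 2.66]. Speed limits (rad/s): [2.57, 2.57, 3.14, 3.14, 3.14, 3.14, 3.14].

INTERFACE

Orientations are given as a unit quaternion [w, x, y, z].
In Python, from station import readout, eyes, workorder, spotter, r gives the robot as it stands.
- The arm moves only by the tool play_rows, never from a script. Its arguments are lists of equal length, an entry for each row: "travel": the shift along the world's x, y, z each as a share of 0.2 m, from -1 to 1, a list of three; "turn": the turn, a rotation vector about the world's x, y, z each as a share of pi rad, from -1 to 1, a list of three. A call has exactly 8 rows; each row shifts and turns the commanded pose from where the row before left it; what a row does not reach is not made up. A row lasts 1/8 s, in which the tool goes at most 62.5 mm and 10.7 degrees, less where a joint would pass 70% of its speed; a pose out of reach is approached as far as the arm can. A call with a number of a shift or a turn outside -1 to 1 is refused whole. A call with a gripper value outside its range is refused whole. "claw" is the opening, from -1 (shut) to 1 (fully open), so that 0 is half open, set as the call begins (left out, the last holds). The fingers move at their own pace and stop on an object; "grip_force" is the grip in N (left out, the last holds). Time passes only in rows, so rows that do not move let the fingers close, or fill a call up. It gives the time, the measured TCP pose, the force and the opening at its end, in the units of the state.
- readout.state(): the state, without advancing time (a new reading comes with each control period).
- eyes.grab_frame(name): name is "side" or "top"; returns a dict with "frame" (400x640x3 uint8, blue, green, red), "range_z" (400x640 float32, mm along the optical axis (not along the pixel's ray), 0 where there is no reading), "fx", "fy", "cx", "cy" (pixels), "rvec" (rotation vector, rad) and "tvec" (3), from world to camera coordinates, as OpenCV has them. Camera axes: x right, y down, z forward; pixel columns grow to the right and rows downward; lengths in mm; the calibration is good to about 2 mm. A picture is of the moment at which its call begins.
- workorder.sign_off(): hands the job in, once; it reports no verdict.
Trained networks look in a picture, given as the dict that the camera call returned (one of the last four; its "shot" number tells which), for a name from the list of things; names that differ only in an ending like _2 or _b are one class to them, and where a whole thing is asked for, a point or a joint stands for the part that bears it (a point fixed in the world has none). Each returns a list of dicts, best first, with "score" (0 to 1); they miss things now and then, are a little off and sometimes report something else, mostly with a low value. They report only what shows in the picture. A call takes as long as a camera call. They do not tell look-alikes from the thing itself.
- spotter.search_frame(picture, thing): "at" ([column, row] in pixels, amid what is visible of it).
- spotter.trace(picture, thing): "pixels" (400x640 bool, what is visible of it) and "at" ([column, row] in pixels, amid what is visible of it).
The state is a dict: "time": time; "qpos": joint angles; "qd": joint speeds; "joint_torque": joint torques, N m; "position": TCP position; "eef_rot": TCP orientation; "force": force on the tool from outside, world axes, zero at the start; "torque": the same for the moment, N m; "finger_gap": finger opening in mm.
Only numpy, scipy, OpenCV 4.12 (cv2) and the standard library are available. Lean on these libraries where they do the work, as an engineer would, in place of code of your own. Each camera call takes 0.05 s, during which the arm holds its last target. There are 200 camera calls.

## Working session

There is one attempt and no reset: what is moved stays moved. The work goes in short steps, Python scripts to look and compute and a tool call to move; the robot and the scene stay as the last step left them, time stands still between calls to the robot, and variables do not carry over. Pictures are saved under pics/ and viewed, about 12 in all and at most 16, crops included, and the job is handed in when it is done.

Besides the shell and the picture viewer there is one more tool, called after "Emit:" as name(argument=value, ...), one argument or row to a line, values as JSON. play_rows: Moves the arm, as the interface text tells. Its arguments: {"type":"object","properties":{"travel":{"type":"array","items":{"type":"array","items":{"type":"number","minimum":-1,"maximum":1}}},"turn":{"type":"array","items":{"type":"array","items":{"type":"number","minimum":-1,"maximum":1}}},"claw":{"type":"number"},"grip_force":{"type":"number"}},"required":["travel","turn"]}

```bash
ls; mkdir -p pics
cat > h.py <<'E'
import numpy as np, cv2
from station import readout, eyes, workorder, spotter, r
def world(p):
    R=cv2.Rodrigues(np.array(p["rvec"],float))[0]; t=np.array(p["tvec"],float).ravel()
    z=p["range_z"].astype(float); v,u=np.mgrid[:400,:640]
    c=np.stack([(u-p["cx"])/p["fx"]*z,(v-p["cy"])/p["fy"]*z,z],-1)
    w=(c-t)@R; w[z==0]=np.nan
    return w
def save(p,n,box=None,s=1):
    f=p["frame"]
    if box: f=f[box[1]:box[3],box[0]:box[2]]
    cv2.imwrite("pics/"+n,cv2.resize(f,None,fx=s,fy=s,interpolation=cv2.INTER_CUBIC))
E
python3 - <<'E'
from h import *
for n in("top","side"):
    p=eyes.grab_frame(n); w=world(p); save(p,n+"0.png",s=1.25); np.savez(n+"0.npz",w=w,f=p["frame"])
    print(n,"cam",-cv2.Rodrigues(np.array(p["rvec"],float))[0].T@np.array(p["tvec"],float).ravel())
    for t in["cap","jar","cup0","peg0","drycup","tin","glue","fork","offcut","mallet","sandblock","brush"]:
        for d in spotter.trace(p,t)[:6]:
            m=d["pixels"]; q=w[m]; q=q[~np.isnan(q[:,0])]
            print(t,round(d["score"],2),np.round(d["at"]),m.sum(),"med",np.median(q,0).round(),"p5",np.percentile(q,3,axis=0).round(),"p95",np.percentile(q,97,axis=0).round())
print(readout.state())
E
```

```text
pics
top cam [ 313.19351541  -20.03506553 1408.66929934]
cap 0.46 [336. 247.] 179 med [422. -78. 122.] p5 [400. -98. 117.] p95 [443. -56. 127.]
cap 0.26 [464. 262.] 456 med [ 376. -496.  112.] p5 [ 350. -523.   12.] p95 [ 403. -481.  173.]
jar 0.89 [335. 247.] 448 med [416. -75.  91.] p5 [ 386. -110.   28.] p95 [453. -40. 125.]
cup0 0.88 [251. 242.] 375 med [450. 222.  51.] p5 [415. 193.   5.] p95 [488. 254.  59.]
cup0 0.75 [211. 265.] 473 med [369. 348.  49.] p5 [329. 322.  -2.] p95 [411. 391.  59.]
cup0 0.42 [334. 248.] 192 med [422. -75. 121.] p5 [400. -96. 115.] p95 [443. -52. 127.]
peg0 0.84 [358. 218.] 552 med [ 527. -167.   16.] p5 [ 490. -208.    8.] p95 [ 572. -129.   71.]
peg0 0.84 [291. 261.] 594 med [367.  84.  15.] p5 [326.  45.   4.] p95 [406. 125.  71.]
peg0 0.78 [333. 216.] 534 med [542. -60.  16.] p5 [505. -99.   9.] p95 [584. -21.  71.]
peg0 0.73 [408. 256.] 207 med [ 397. -342.   16.] p5 [ 373. -397.    9.] p95 [ 450. -326.   20.]
peg0 0.7 [295. 155.] 490 med [763.  73.  16.] p5 [726.  36.   8.] p95 [809. 112.  70.]
peg0 0.64 [388. 234.] 578 med [ 474. -270.   15.]
[... 2887 characters left out ...]
 -235.   19.]
{'time': 1.3, 'qpos': array([ 1.15181273,  0.68910302, -0.1945852 ,  1.56530286,  0.15732144,
        0.90250803, -0.21508067]), 'qd': array([ 0.00049125, -0.00015318, -0.00076305,  0.00073982, -0.00062647,
        0.00051898, -0.00133549]), 'joint_torque': array([ 5.62121204e-04, -5.27491343e+01, -1.26670271e+00, -1.53746778e+01,
       -5.18199219e-02, -7.42970751e-04, -3.32290517e-05]), 'position': array([ 273.43781995, -562.03328303,  238.7396937 ]), 'eef_rot': array([-0.5994639 ,  0.59949807, -0.37498021,  0.37501324]), 'force': array([-0.26816916,  0.45891268, -0.8354917 ]), 'torque': array([1.93068512e-03, 2.30155125e-03, 6.79979415e-05]), 'finger_gap': 88.1890132246488}
```

View pics/top0.png

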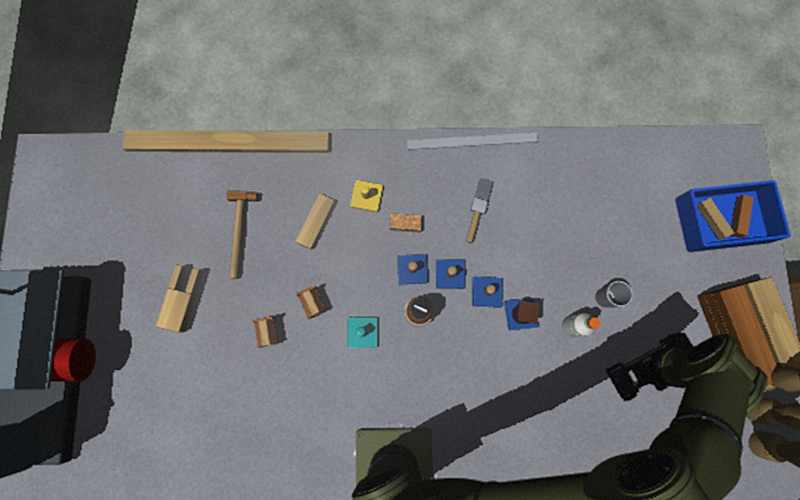

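View pics/side0.png

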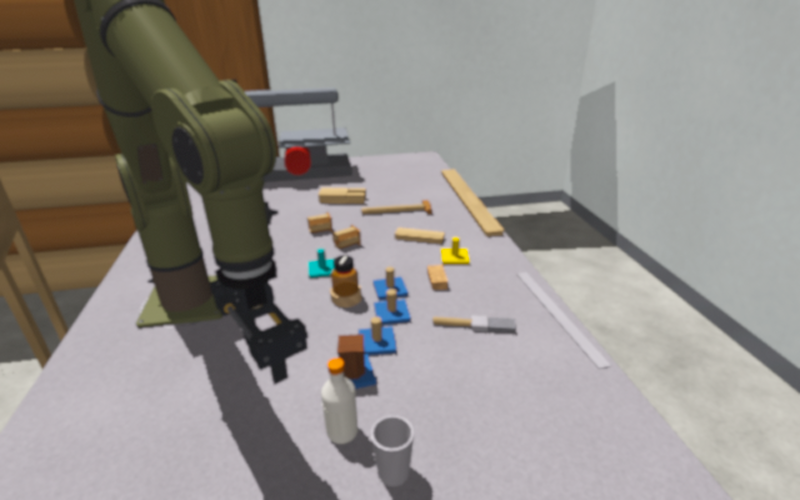

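Run:
```python
from h import *
for n in("top","side"):
    d=np.load(n+"0.npz"); w=d["w"]
    def near(x,y,R,lo,hi):
        m=(np.hypot(w[...,0]-x,w[...,1]-y)<R)&(w[...,2]>lo)&(w[...,2]<hi); return w[m]
    print(n,"bench",np.nanmedian(near(480,20,40,-20,20)[:,2]))
    q=near(421,-76,45,112,140); zt=np.percentile(q[:,2],60); q=q[abs(q[:,2]-zt)<3]
    print("cap",len(q),zt,cv2.minEnclosingCircle(q[:,:2].astype(np.float32)),q.mean(0))
    for x,y in[(450,222),(369,348)]:
        q=near(x,y,70,44,70); print("cup",len(q),q.mean(0).round(1),np.median(q[:,2]),cv2.minAreaRect(q[:,:2].astype(np.float32)))
        q=near(x,y,70,8,70); print("  all",cv2.minAreaRect(q[:,:2].astype(np.float32)))
    for x,y in[(545,-60),(530,-167),(476,-272)]:
        q=near(x,y,75,10,20); print("peg",cv2.minAreaRect(q[:,:2].astype(np.float32))); q=near(x,y,40,50,75); print("  dowel",q.mean(0).round(1),len(q),cv2.minEnclosingCircle(q[:,:2].astype(np.float32)))
    p=dict(frame=d["f"])
    if n=="top": save(p,"crop1.png",(190,190,450,290),3)
    from scipy.spatial.transform import Rotation as Ro
s=readout.state(); q=s["eef_rot"]; print(Ro.from_quat(np.r_[q[1:],q[0]]).as_matrix().round(3))
```

```text
top bench 0.998285215495632
cap 150 122.0618509654109 ((423.280517578125, -76.81874084472656), 26.607009887695312) [422.17824181 -76.89815047 121.80376877]
cup 288 [452.6 226.   52.8] 53.146590659200186 ((451.7938232421875, 225.06918334960938), (76.32080841064453, 52.275848388671875), 25.74952507019043)
  all ((452.90338134765625, 227.1559600830078), (82.52666473388672, 110.90714263916016), 89.19816589355469)
cup 291 [371.9 348.8  52.9] 53.44352964827043 ((370.9171447753906, 349.6848449707031), (75.41563415527344, 53.82318878173828), 10.964048385620117)
  all ((368.80975341796875, 351.0782470703125), (95.87860107421875, 83.0262222290039), 7.58720064163208)
peg ((549.2813110351562, -74.3420181274414), (91.17289733886719, 119.54344177246094), 7.916464328765869)
  dowel [544.1 -59.6  68.5] 45 ((545.1494140625, -59.8453254699707), 12.614391326904297)
peg ((530.9569702148438, -166.21542358398438), (147.6182403564453, 83.88521575927734), 88.70108032226562)
  dowel [ 529.6 -168.8   68.1] 45 ((530.5338745117188, -168.64256286621094), 12.683106422424316)
peg ((470.5354919433594, -269.92755126
[... 809 characters left out ...]
), 10.49590015411377)
peg ((541.0520629882812, -75.80233764648438), (83.07195281982422, 118.03623962402344), 2.298027753829956)
  dowel [540.2 -65.7  61.6] 52 ((540.0679321289062, -60.75062561035156), 15.277620315551758)
peg ((526.3048706054688, -166.68569946289062), (144.15989685058594, 83.34916687011719), 89.06475067138672)
  dowel [ 525.7 -175.    62.2] 61 ((526.1524047851562, -172.66419982910156), 12.213521957397461)
peg ((477.18011474609375, -270.44903564453125), (81.7374038696289, 132.15052795410156), 3.4259464740753174)
  dowel [ 472.2 -279.6   62.5] 76 ((472.346923828125, -276.8129577636719), 12.379435539245605)
[[ 0.438  0.     0.899]
 [-0.899 -0.     0.438]
 [ 0.    -1.    -0.   ]]
```

View pics/crop1.png

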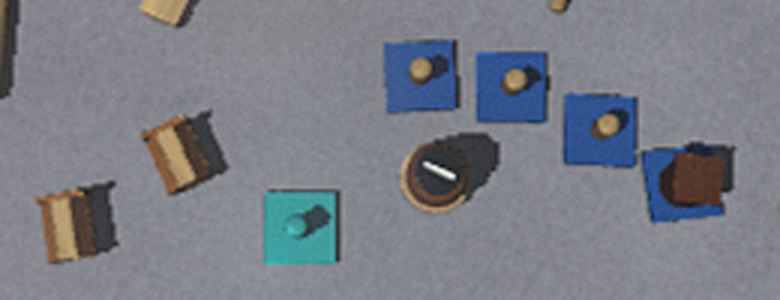

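Emit:
play_rows(
  travel=[
    [0.09,0.304,0],
    [0.09,0.304,0],
    [0.09,0.304,0],
    [0.09,0.304,0],
    [0.09,0.304,0],
    [0.09,0.304,0],
    [0.09,0.304,0],
    [0.105,0.302,0],
  ],
  turn=[
    [0,0,0.0375],
    [0,0,0.0375],
    [0,0,0.0375],
    [0,0,0.0375],
    [0,0,0.0375],
    [0,0,0.0375],
    [0,0,0.0375],
    [0,0,0.0375],
  ],
  claw=1,
)

```text
time: 2.3
position: [418.7, -81.8, 239.1]
eef_rot: [-0.704, 0.705, -0.06, 0.061]
force: [1.5, -0.7, -0.4]
finger_gap: 88.1
```

Emit:
play_rows(
  travel=[
    [0,0,0],
    [0,0,0],
    [0,0,0],
    [0,0,0],
    [0,0,0],
    [0,0,0],
    [0,0,0],
    [0,0,0],
  ],
  turn=[
    [0,0,0.059],
    [0,0,0.059],
    [0,0,0.059],
    [0,0,0.059],
    [0,0,0.059],
    [0,0,0.059],
    [0,0,0],
    [0,0,0],
  ],
)

```text
time: 3.3
position: [418.3, -83.6, 238.8]
eef_rot: [-0.631, 0.632, 0.318, -0.318]
force: [0.1, 0.2, 0.6]
finger_gap: 87.9
```

```bash
cat >> h.py <<'E'
from scipy.spatial.transform import Rotation as Ro
def st():
    s=readout.state(); q=s["eef_rot"]; M=Ro.from_quat(np.r_[q[1:],q[0]]).as_matrix()
    open("log.txt","a").write(repr((list(s["qpos"]),list(s["position"]),list(q)))+"\n")
    print("t",s["time"],"q",s["qpos"].round(3),"p",s["position"].round(1),"F",s["force"].round(1),"gap",round(s["finger_gap"],1),"\nx",M[:,0].round(3),"yaw",np.degrees(np.arctan2(M[1,0],M[0,0])).round(1),"y",M[:,1].round(3))
    return s,M
E
python3 -c "
from h import *
st()"
```

```text
t 3.3 q [ 0.599  0.523 -0.768  2.115  0.56   0.713  0.393] p [418.3 -83.6 238.8] F [0.1 0.2 0.6] gap 87.9 
x [0.595 0.804 0.   ] yaw 53.5 y [ 0.  0. -1.]
```

Emit:
play_rows(
  travel=[
    [0,0,0],
    [0,0,0],
    [0,0,0],
    [0,0,0],
    [0,0,0],
    [0,0,0],
    [0.008,0.038,0],
    [0,0,0],
  ],
  turn=[
    [0,0,0.059],
    [0,0,0.059],
    [0,0,0.059],
    [0,0,0.059],
    [0,0,0.059],
    [0,0,0.059],
    [0,0,0.059],
    [0,0,0],
  ],
)

```text
time: 4.3
position: [419.9, -75.4, 238.6]
eef_rot: [-0.311, 0.311, 0.635, -0.635]
force: [0.8, -0.4, -0.9]
finger_gap: 87.9
```

Emit:
play_rows(
  travel=[
    [0,0,-0.07],
    [0,0,-0.07],
    [0,0,-0.07],
    [0,0,-0.07],
    [0,0,-0.07],
    [0,0,-0.07],
    [0,0,-0.07],
    [0,0,0],
  ],
  turn=[
    [0,0,0.059],
    [0,0,0.059],
    [0,0,0.059],
    [0,0,0],
    [0,0,0],
    [0,0,0],
    [0,0,0],
    [0,0,0],
  ],
)

```text
time: 5.3
position: [419.1, -76.3, 140.1]
eef_rot: [0.126, -0.124, -0.696, 0.696]
force: [0.3, -0.1, 0.6]
finger_gap: 87.6
```

```bash
python3 -c "
from h import *
st()"
```

```text
t 5.3 q [ 0.711  0.865 -1.108  2.212  1.134  0.851  1.626] p [419.1 -76.3 140.1] F [ 0.3 -0.1  0.6] gap 87.6 
x [-0.938  0.347  0.002] yaw 159.7 y [-0.002 -0.001 -1.   ]
```

Emit:
play_rows(
  travel=[
    [0.002,0,-0.07],
    [0,0,-0.07],
    [0,0,-0.065],
    [0,0,0],
    [0,0,0],
    [0,0,0],
    [0,0,0],
    [0,0,0],
  ],
  turn=[
    [0,0,0.059],
    [0,0,0.059],
    [0,0,0.059],
    [0,0,0],
    [0,0,0],
    [0,0,0],
    [0,0,0],
    [0,0,0],
  ],
)

```text
time: 6.3
position: [420.3, -75.9, 99.9]
eef_rot: [-0.072, 0.072, -0.703, 0.704]
force: [0.4, 0.1, -0.1]
finger_gap: 88.2
```

Emit:
play_rows(
  travel=[
    [0,0,0],
    [0,0,0],
    [0,0,0],
    [0,0,0],
    [0,0,0],
    [0,0,0],
    [0,0,0],
    [0,0,0],
  ],
  turn=[
    [0,0,0],
    [0,0,0],
    [0,0,0],
    [0,0,0],
    [0,0,0],
    [0,0,0],
    [0,0,0],
    [0,0,0],
  ],
  claw=-1,
  grip_force=20,
)

```text
time: 7.3
position: [420.5, -75.8, 99.8]
eef_rot: [0.072, -0.072, 0.703, -0.703]
force: [1.3, 0.7, -1.2]
finger_gap: 51.3
```

```bash
python3 -c "
from h import *
st()"
```

```text
t 7.3 q [ 0.706  0.979 -1.129  2.237  1.288  0.897  2.051] p [420.5 -75.8  99.8] F [ 1.3  0.7 -1.2] gap 51.3 
x [-0.979 -0.203 -0.001] yaw -168.3 y [ 0.001  0.    -1.   ]
```

Emit:
play_rows(
  travel=[
    [0,0,-0.0006],
    [0,0,-0.0006],
    [0,0,-0.0006],
    [0,0,-0.0006],
    [0,0,-0.0006],
    [0,0,-0.0006],
    [0,0,-0.0006],
    [0,0,-0.0006],
  ],
  turn=[
    [0,0,-0.059],
    [0,0,-0.059],
    [0,0,-0.059],
    [0,0,-0.059],
    [0,0,-0.059],
    [0,0,-0.059],
    [0,0,-0.059],
    [0,0,-0.059],
  ],
)

```text
time: 8.3
position: [419.7, -75.2, 98.8]
eef_rot: [-0.424, 0.423, 0.567, -0.566]
force: [-0.1, 1.9, 1.4]
finger_gap: 51.1
```

```bash
python3 -c "
from h import *
s,M=st(); print(s['torque'])"
```

```text
t 8.3 q [ 0.633  0.901 -0.962  2.243  1.259  0.74   0.604] p [419.7 -75.2  98.8] F [-0.1  1.9  1.4] gap 51.1 
x [-0.283  0.959  0.001] yaw 106.5 y [-0.001  0.001 -1.   ]
[ 0.45964992 -0.14222042  0.05929982]
```

Torque about z ≈ 0.06 N m matches the thread friction: it is turning. Continue.

Emit:
play_rows(
  travel=[
    [0,0,-0.0006],
    [0,0,-0.0006],
    [0,0,-0.0006],
    [0,0,-0.0006],
    [0,0,-0.0006],
    [0,0,-0.0006],
    [0,0,-0.0006],
    [0,0,-0.0006],
  ],
  turn=[
    [0,0,-0.059],
    [0,0,-0.059],
    [0,0,-0.059],
    [0,0,-0.059],
    [0,0,-0.059],
    [0,0,-0.059],
    [0,0,-0.059],
    [0,0,-0.059],
  ],
)

```text
time: 9.3
position: [420.2, -74.3, 97.9]
eef_rot: [0.696, -0.694, -0.133, 0.132]
force: [0.0, 2.9, -1.2]
finger_gap: 51.5
```

Emit:
play_rows(
  travel=[
    [0,0,-0.0006],
    [0,0,-0.0006],
    [0,0,-0.0006],
    [0,0,-0.0006],
    [0,0,-0.0006],
    [0,0,-0.0006],
    [0,0,-0.0006],
    [0,0,-0.0006],
  ],
  turn=[
    [0,0,-0.059],
    [0,0,-0.059],
    [0,0,-0.059],
    [0,0,-0.059],
    [0,0,-0.059],
    [0,0,-0.059],
    [0,0,-0.059],
    [0,0,-0.059],
  ],
)

```text
time: 10.3
position: [421.2, -74.7, 97.0]
eef_rot: [0.602, -0.601, 0.372, -0.372]
force: [1.9, 1.7, -2.2]
finger_gap: 51.7
```

```bash
python3 -c "
from h import *
s,M=st(); print(s['torque'])"
```

```text
t 10.3 q [ 0.333  0.757 -0.423  2.257  1.041  0.331 -2.107] p [421.2 -74.7  97. ] F [ 1.9  1.7 -2.2] gap 51.7 
x [ 0.447 -0.894 -0.001] yaw -63.4 y [ 0.002  0.002 -1.   ]
[ 0.33190932 -0.43583841  0.04273366]
```

Emit:
play_rows(
  travel=[
    [0,0,0],
    [0,0,0],
    [0,0,0],
    [0,0,0],
    [0,0,0],
    [0,0,0],
    [0,0,0],
    [0,0,0],
  ],
  turn=[
    [0,0,0],
    [0,0,0],
    [0,0,0],
    [0,0,0.059],
    [0,0,0.059],
    [0,0,0.059],
    [0,0,0.059],
    [0,0,0.059],
  ],
  claw=0.6,
)

```text
time: 11.3
position: [419.9, -76.2, 96.8]
eef_rot: [-0.705, 0.705, -0.06, 0.059]
force: [-0.1, -0.5, -0.0]
finger_gap: 70.3
```

Emit:
play_rows(
  travel=[
    [0,0,0],
    [0,0,0],
    [0,0,0],
    [0,0,0],
    [0,0,0],
    [0,0,0],
    [0,0,0],
    [0,0,0],
  ],
  turn=[
    [0,0,0.059],
    [0,0,0.059],
    [0,0,0.059],
    [0,0,0.059],
    [0,0,0.059],
    [0,0,0.059],
    [0,0,0.059],
    [0,0,0.059],
  ],
)

```text
time: 12.3
position: [419.9, -76.2, 96.8]
eef_rot: [0.56, -0.56, -0.432, 0.432]
force: [-0.6, -0.2, 0.3]
finger_gap: 70.3
```

Emit:
play_rows(
  travel=[
    [0,0,0],
    [0,0,0],
    [0,0,0],
    [0,0,0],
    [0,0,0],
    [0,0,0],
    [0,0,0],
    [0,0,0],
  ],
  turn=[
    [0,0,0.059],
    [0,0,0.059],
    [0,0,0.059],
    [0,0,0.059],
    [0,0,0.059],
    [0,0,0.059],
    [0,0,0.059],
    [0,0,0.059],
  ],
)

```text
time: 13.3
position: [419.9, -76.3, 96.8]
eef_rot: [0.121, -0.121, -0.697, 0.697]
force: [0.3, -0.8, 0.2]
finger_gap: 70.5
```

```bash
python3 -c "
from h import *
s,M=st(); print(s['torque'])"
```

```text
t 13.3 q [ 0.686  0.962 -1.08   2.241  1.29   0.852  1.506] p [419.9 -76.3  96.8] F [ 0.3 -0.8  0.2] gap 70.5 
x [-0.941  0.338  0.   ] yaw 160.2 y [-0. -0. -1.]
[ 0.13821335 -0.07560952  0.04212042]
```

Emit:
play_rows(
  travel=[
    [0,0,0],
    [0,0,0],
    [0,0,0],
    [0,0,0],
    [0,0,0],
    [0,0,0],
    [0,0,0],
    [0,0,0],
  ],
  turn=[
    [0,0,0.059],
    [0,0,0.059],
    [0,0,0.059],
    [0,0,0.059],
    [0,0,0],
    [0,0,0],
    [0,0,0],
    [0,0,0],
  ],
)

```text
time: 14.3
position: [420.2, -75.9, 96.9]
eef_rot: [-0.137, 0.137, -0.694, 0.694]
force: [0.4, -0.3, -0.6]
finger_gap: 70.5
```

Emit:
play_rows(
  travel=[
    [0,0,0],
    [0,0,0],
    [0,0,0],
    [0,0,0],
    [0,0,-0.0006],
    [0,0,-0.0006],
    [0,0,-0.0006],
    [0,0,-0.0006],
  ],
  turn=[
    [0,0,0],
    [0,0,0],
    [0,0,0],
    [0,0,0],
    [0,0,-0.059],
    [0,0,-0.059],
    [0,0,-0.059],
    [0,0,-0.059],
  ],
  claw=-1,
)

```text
time: 15.3
position: [420.2, -75.7, 96.5]
eef_rot: [-0.126, 0.126, 0.696, -0.696]
force: [-0.2, 0.0, 0.9]
finger_gap: 51.2
```

Emit:
play_rows(
  travel=[
    [0,0,-0.0006],
    [0,0,-0.0006],
    [0,0,-0.0006],
    [0,0,-0.0006],
    [0,0,-0.0006],
    [0,0,-0.0006],
    [0,0,-0.0006],
    [0,0,-0.0006],
  ],
  turn=[
    [0,0,-0.059],
    [0,0,-0.059],
    [0,0,-0.059],
    [0,0,-0.059],
    [0,0,-0.059],
    [0,0,-0.059],
    [0,0,-0.059],
    [0,0,-0.059],
  ],
)

```text
time: 16.3
position: [419.8, -74.8, 95.5]
eef_rot: [0.563, -0.562, -0.429, 0.428]
force: [-0.2, 2.5, 0.7]
finger_gap: 51.4
```

Emit:
play_rows(
  travel=[
    [0,0,-0.0006],
    [0,0,-0.0006],
    [0,0,-0.0006],
    [0,0,-0.0006],
    [0,0,-0.0006],
    [0,0,-0.0006],
    [0,0,-0.0006],
    [0,0,-0.0006],
  ],
  turn=[
    [0,0,-0.059],
    [0,0,-0.059],
    [0,0,-0.059],
    [0,0,-0.059],
    [0,0,-0.059],
    [0,0,-0.059],
    [0,0,-0.059],
    [0,0,-0.059],
  ],
)

```text
time: 17.3
position: [420.6, -74.4, 94.6]
eef_rot: [0.705, -0.703, 0.063, -0.064]
force: [0.7, 2.1, -0.7]
finger_gap: 51.3
```

```bash
python3 -c "
from h import *
s,M=st(); print(s['torque'])"
```

```text
t 17.3 q [ 0.489  0.817 -0.688  2.251  1.204  0.516 -1.359] p [420.6 -74.4  94.6] F [ 0.7  2.1 -0.7] gap 51.3 
x [ 0.984 -0.179  0.001] yaw -10.3 y [ 0.001  0.003 -1.   ]
[ 0.53423181 -0.31832695  0.03919404]
```

Emit:
play_rows(
  travel=[
    [0,0,-0.0006],
    [0,0,-0.0006],
    [0,0,-0.0006],
    [0,0,-0.0006],
    [0,0,-0.0006],
    [0,0,-0.0006],
    [0,0,0],
    [0,0,0],
  ],
  turn=[
    [0,0,-0.059],
    [0,0,-0.059],
    [0,0,-0.059],
    [0,0,-0.059],
    [0,0,-0.059],
    [0,0,-0.059],
    [0,0,0],
    [0,0,0],
  ],
)

```text
time: 18.3
position: [421.1, -74.9, 93.9]
eef_rot: [0.567, -0.566, 0.423, -0.424]
force: [1.7, 2.7, -2.0]
finger_gap: 51.6
```

Emit:
play_rows(
  travel=[
    [0,0,0],
    [0,0,0],
    [0,0,0],
    [0,0,0],
    [0,0,0],
    [0,0,0],
    [0,0,0],
    [0,0,0],
  ],
  turn=[
    [0,0,0],
    [0,0,0],
    [0,0,0.059],
    [0,0,0.059],
    [0,0,0.059],
    [0,0,0.059],
    [0,0,0.059],
    [0,0,0.059],
  ],
  claw=0.6,
)

```text
time: 19.3
position: [419.3, -76.7, 93.6]
eef_rot: [-0.704, 0.705, -0.06, 0.059]
force: [-0.9, -0.9, -0.4]
finger_gap: 70.6
```

Emit:
play_rows(
  travel=[
    [0,0,0],
    [0,0,0],
    [0,0,0],
    [0,0,0],
    [0,0,0],
    [0,0,0],
    [0,0,0],
    [0,0,0],
  ],
  turn=[
    [0,0,0.059],
    [0,0,0.059],
    [0,0,0.059],
    [0,0,0.059],
    [0,0,0.059],
    [0,0,0.059],
    [0,0,0.059],
    [0,0,0.059],
  ],
)

```text
time: 20.3
position: [419.4, -76.8, 93.5]
eef_rot: [-0.56, 0.56, 0.431, -0.432]
force: [0.4, -0.2, 0.7]
finger_gap: 70.6
```

Emit:
play_rows(
  travel=[
    [0,0,0],
    [0,0,0],
    [0,0,0],
    [0,0,0],
    [0,0,0],
    [0,0,0],
    [0,0,0],
    [0,0,0],
  ],
  turn=[
    [0,0,0.059],
    [0,0,0.059],
    [0,0,0.059],
    [0,0,0.059],
    [0,0,0.059],
    [0,0,0.059],
    [0,0,0.059],
    [0,0,0.059],
  ],
)

```text
time: 21.3
position: [419.4, -76.8, 93.5]
eef_rot: [0.122, -0.121, -0.696, 0.697]
force: [-1.0, -0.3, 0.4]
finger_gap: 70.5
```

Emit:
play_rows(
  travel=[
    [0,0,0],
    [0,0,0],
    [0,0,0],
    [0,0,0],
    [0,0,0],
    [0,0,0],
    [0,0,0],
    [0,0,0],
  ],
  turn=[
    [0,0,0.059],
    [0,0,0.059],
    [0,0,0.059],
    [0,0,0.059],
    [0,0,0],
    [0,0,0],
    [0,0,0],
    [0,0,0],
  ],
)

```text
time: 22.3
position: [420.1, -76.0, 93.8]
eef_rot: [-0.137, 0.137, -0.694, 0.694]
force: [0.7, -0.7, -0.6]
finger_gap: 70.4
```

```bash
python3 -c "
from h import *
s,M=st(); print(s['torque'])"
```

```text
t 22.3 q [ 0.714  1.009 -1.156  2.241  1.311  0.93   2.212] p [420.1 -76.   93.8] F [ 0.7 -0.7 -0.6] gap 70.4 
x [-0.925 -0.379  0.   ] yaw -157.7 y [-0. -0. -1.]
[ 0.10976064 -0.01608587  0.01843867]
```

Emit:
play_rows(
  travel=[
    [0,0,0],
    [0,0,0],
    [0,0,0],
    [0,0,0],
    [0,0,-0.0004],
    [0,0,-0.0004],
    [0,0,-0.0004],
    [0,0,-0.0004],
  ],
  turn=[
    [0,0,0],
    [0,0,0],
    [0,0,0],
    [0,0,0],
    [0,0,-0.059],
    [0,0,-0.059],
    [0,0,-0.059],
    [0,0,-0.059],
  ],
  claw=-1,
)

```text
time: 23.3
position: [420.1, -75.7, 93.4]
eef_rot: [-0.126, 0.126, 0.696, -0.696]
force: [0.3, 0.8, -1.4]
finger_gap: 51.3
```

Emit:
play_rows(
  travel=[
    [0,0,-0.0004],
    [0,0,-0.0004],
    [0,0,-0.0004],
    [0,0,-0.0004],
    [0,0,-0.0004],
    [0,0,-0.0004],
    [0,0,-0.0004],
    [0,0,-0.0004],
  ],
  turn=[
    [0,0,-0.059],
    [0,0,-0.059],
    [0,0,-0.059],
    [0,0,-0.059],
    [0,0,-0.059],
    [0,0,-0.059],
    [0,0,-0.059],
    [0,0,-0.059],
  ],
)

```text
time: 24.3
position: [419.7, -74.8, 92.5]
eef_rot: [0.563, -0.562, -0.429, 0.428]
force: [-0.4, 3.5, -5.8]
finger_gap: 51.7
```

Emit:
play_rows(
  travel=[
    [0,0,-0.0004],
    [0,0,-0.0004],
    [0,0,-0.0004],
    [0,0,-0.0004],
    [0,0,-0.0004],
    [0,0,-0.0004],
    [0,0,-0.0004],
    [0,0,-0.0004],
  ],
  turn=[
    [0,0,-0.059],
    [0,0,-0.059],
    [0,0,-0.059],
    [0,0,-0.059],
    [0,0,-0.059],
    [0,0,-0.059],
    [0,0,-0.059],
    [0,0,-0.059],
  ],
)

```text
time: 25.3
position: [420.6, -74.3, 91.7]
eef_rot: [0.705, -0.703, 0.064, -0.064]
force: [2.3, 3.7, -10.4]
finger_gap: 50.9
```

```bash
python3 -c "
from h import *
s,M=st(); print(s['torque'])"
```

```text
t 25.3 q [ 0.51   0.835 -0.727  2.251  1.23   0.546 -1.386] p [420.6 -74.3  91.7] F [  2.3   3.7 -10.4] gap 50.9 
x [ 0.984 -0.179 -0.   ] yaw -10.3 y [ 0.     0.004 -1.   ]
[ 0.65763753 -0.62843524  0.0685914 ]
```

Emit:
play_rows(
  travel=[
    [0,0,-0.0006],
    [0,0,-0.0006],
    [0,0,-0.0006],
    [0,0,-0.0006],
    [0,0,-0.0006],
    [0,0,-0.0006],
    [0,0,0],
    [0,0,0],
  ],
  turn=[
    [0,0,-0.059],
    [0,0,-0.059],
    [0,0,-0.059],
    [0,0,-0.059],
    [0,0,-0.059],
    [0,0,-0.059],
    [0,0,0],
    [0,0,0],
  ],
)

```text
time: 26.3
position: [419.6, -75.3, 91.4]
eef_rot: [0.566, -0.566, 0.424, -0.423]
force: [-1.0, 1.9, 0.6]
finger_gap: 51.5
```

```bash
python3 -c "
from h import *
s,M=st(); print(s['torque'])"
```

```text
t 26.3 q [ 0.387  0.784 -0.513  2.259  1.145  0.39  -2.391] p [419.6 -75.3  91.4] F [-1.   1.9  0.6] gap 51.5 
x [ 0.283 -0.959 -0.001] yaw -73.6 y [-0.001  0.001 -1.   ]
[0.42010318 0.31946971 0.29094067]
```

Emit:
play_rows(
  travel=[
    [0,0,0],
    [0,0,0],
    [0,0,0],
    [0,0,0],
    [0,0,0],
    [0,0,0],
    [0,0,0],
    [0,0,0.003],
  ],
  turn=[
    [0,0,0],
    [0,0,0],
    [0,0,0.059],
    [0,0,0.059],
    [0,0,0.059],
    [0,0,0.059],
    [0,0,0.059],
    [0,0,0.059],
  ],
  claw=0.6,
)

```text
time: 27.3
position: [420.4, -76.4, 92.0]
eef_rot: [-0.704, 0.705, -0.06, 0.06]
force: [0.2, 0.2, -0.4]
finger_gap: 70.4
```

Emit:
play_rows(
  travel=[
    [0,0,0],
    [0,0,0],
    [0,0,0],
    [0,0,0],
    [0,0,0],
    [0,0,0],
    [0,0,0],
    [0,0,0],
  ],
  turn=[
    [0,0,0],
    [0,0,0],
    [0,0,0],
    [0,0,0],
    [0,0,0],
    [0,0,-0.059],
    [0,0,-0.059],
    [0,0,-0.02],
  ],
  claw=-1,
)

```text
time: 28.3
position: [420.3, -75.2, 92.2]
eef_rot: [0.675, -0.674, 0.211, -0.212]
force: [0.7, 0.1, 1.6]
finger_gap: 51.9
```

```bash
python3 -c "
from h import *
s,M=st(); print(s['torque'])"
```

```text
t 28.3 q [ 0.476  0.817 -0.666  2.253  1.212  0.502 -1.792] p [420.3 -75.2  92.2] F [0.7 0.1 1.6] gap 51.9 
x [ 0.821 -0.571  0.001] yaw -34.8 y [ 0.001  0.    -1.   ]
[-0.0320443  -0.0544936   0.80639399]
```

Emit:
play_rows(
  travel=[
    [0,0,0],
    [0,0,0],
    [0,0,0],
    [0,0,0.15],
    [0,0,0.25],
    [0,0,0.25],
    [0,0,0.25],
    [0,0,0.1],
  ],
  turn=[
    [0,0,0],
    [0,0,0],
    [0,0,0],
    [0,0,0],
    [0,0,0.055],
    [0,0,0.055],
    [0,0,0.055],
    [0,0,0.055],
  ],
  claw=1,
)

```text
time: 29.3
position: [421.9, -76.4, 285.7]
eef_rot: [-0.706, 0.707, 0.022, -0.018]
force: [-0.8, 0.8, -0.3]
finger_gap: 88.2
```

```bash
cat > fk.py <<'E'
import numpy as np
from scipy.spatial.transform import Rotation as Ro
from scipy.optimize import least_squares
data=[eval(l,{"np":np,"float64":float}) for l in open("log.txt")]
Q=np.array([d[0] for d in data]);P=np.array([d[1] for d in data]);W=np.array([d[2] for d in data])
E=Ro.from_quat(W[:,[1,2,3,0]])
ax=[np.array(a,float) for a in([0,0,1],[0,1,0],[0,0,1],[0,1,0],[0,0,1],[0,1,0],[0,0,1])]
def fk(q,x,sg):
    h,l1,l2,d,a,b=x; R=Ro.from_euler("z",a); p=np.array([0,0,h]); L={2:l1,4:l2,6:d}
    for i in range(7):
        R=R*Ro.from_rotvec(ax[i]*q[i]*sg[i])
        if i in L: p=p+R.apply([0,0,L[i]])
    return p,R*Ro.from_euler("z",b)*Ro.from_matrix([[1,0,0],[0,0,-1],[0,1,0]]).inv()
def fit():
    best=None
    import itertools
    for s in itertools.product([1,-1],repeat=4):
        sg=np.array([s[0],1,s[1],1,s[2],1,s[3]])
        for a0 in(0,1.57,3.14,-1.57):
            def res(x):
                o=[]
                for q,p,e in zip(Q,P,E):
                    a,R=fk(q,x,sg); o+=list((a-p)/100)+list((R.inv()*e).as_rotvec())
                return o
            f=least_squares(res,[350,420,400,250,a0,0.],max_nfev=40)
            if best is None or f.cost<best[0]: best=(f.cost,f.x,sg)
    return best
if __name__=="__main__":
    b=fit(); print(b); np.savez("fk.npz",x=b[1],sg=b[2])
E
python3 -c "
from h import *
st()"; python3 fk.py; cat log.txt|wc -l
```

```text
t 29.3 q [ 0.832  0.588 -1.206  2.037  0.675  0.984 -0.667] p [421.9 -76.4 285.7] F [-0.8  0.8 -0.3] gap 88.2 
x [0.998 0.056 0.006] yaw 3.2 y [ 0.006 -0.001 -1.   ]
(np.float64(24.42577107178476), array([ 1.56219700e+01,  5.52775338e+02,  3.53446608e+02, -1.20781066e+01,
       -8.50863921e-02, -3.05625291e+00]), array([-1,  1, -1,  1,  1,  1,  1]))
12
```

```bash
sed -i 's/\[0,1,0\]\]).inv()/[0,1,0]])/; s/for a0 in(0,1.57,3.14,-1.57)/for a0,b0 in itertools.product((0,1.57,3.14,-1.57),repeat=2)/; s/250,a0,0\.\]/250,a0,b0]/' fk.py; time python3 fk.py
```

```text
(np.float64(0.021639861489036943), array([-1.91365687e+02,  5.58526498e+02,  3.47064132e+02, -2.02698238e+02,
       -9.50925689e-02,  3.04650037e+00]), array([-1,  1, -1,  1, -1,  1, -1]))
real	3m33.179s
user	3m32.966s
sys	0m0.116s
```

Emit:
play_rows(
  travel=[
    [0,0.18,0],
    [0,0.19,0],
    [0,0.19,0],
    [0,0.19,0],
    [0,0.19,0],
    [0,0.19,0],
    [0,0.19,0],
    [0,0.19,0],
  ],
  turn=[
    [0,0,0.059],
    [0,0,0.059],
    [0,0,0.059],
    [0,0,0.059],
    [0,0,0.059],
    [0,0,0.059],
    [0,0,0.059],
    [0,0,0.059],
  ],
)

```text
time: 30.3
position: [421.0, 226.3, 282.9]
eef_rot: [0.508, -0.507, -0.493, 0.492]
force: [1.2, -0.6, -0.1]
finger_gap: 88.0
```

Emit:
play_rows(
  travel=[
    [0,0,0],
    [0,0,0],
    [0,0,0],
    [0,0,0],
    [0,0,0],
    [0,0,0],
    [0,0,0],
    [0,0,0],
  ],
  turn=[
    [0,0,0.059],
    [0,0,0.059],
    [0,0,0.029],
    [-0.0245,0.0537,0],
    [-0.0245,0.0537,0],
    [-0.0245,0.0537,0],
    [0,0,0],
    [0,0,0],
  ],
)

```text
time: 31.3
position: [420.5, 225.5, 283.4]
eef_rot: [0.473, -0.264, -0.409, 0.734]
force: [-0.0, -1.1, 0.6]
finger_gap: 88.3
```

```bash
python3 -c "
from h import *
st()"
```

```text
t 31.3 q [ 0.014  1.02  -1.301  1.466  0.554  1.749  0.672] p [420.5 225.5 283.4] F [-0.  -1.1  0.6] gap 88.3 
x [-0.413  0.911  0.   ] yaw 114.4 y [-0.479 -0.217 -0.85 ]
```

```bash
cat > ik.py <<'E'
from fk import *
sg=np.array([-1,1,-1,1,-1,1,-1.])
def res(x):
    o=[]
    for q,p,e in zip(Q,P,E):
        a,R=fk(q,x,sg); o+=list((a-p)/100)+list((R.inv()*e).as_rotvec())
    return np.array(o)
f=least_squares(res,[300,420,400,300,-.095,3.05]); 
print(f.cost,f.x.round(3)); print((res(f.x).reshape(-1,6)*100).round(1)); np.save("x.npy",f.x)
E
python3 ik.py
```

```text
0.03418544203422206 [ 3.28200e+02  5.59102e+02  3.43333e+02  3.20588e+02 -8.80000e-02
  3.05500e+00]
[[  0.    4.6  -6.5   0.   -0.1  -0. ]
 [ -0.2  -2.3   3.3   0.   -0.1   0. ]
 [  0.6  -4.1   5.5  -0.   -0.1  -0. ]
 [  0.8  -0.4   2.5   0.   -0.1   0. ]
 [ -1.1   7.2  -7.4  -0.   -0.1   0. ]
 [  0.7  -3.    4.7   0.   -0.1   0. ]
 [  0.3   4.1  -2.4   0.   -0.1   0. ]
 [  0.6  -4.9   6.2   0.   -0.1   0. ]
 [  0.5   3.5  -1.6  -0.   -0.1   0. ]
 [ -0.5   6.4  -5.6  -0.   -0.1  -0. ]
 [  0.2   4.4  -2.8   0.   -0.1   0. ]
 [ -1.1  -1.4  -2.1   0.   -0.1  -0. ]
 [  5.6 -10.5   6.2   0.2   1.2   4.6]]
```

```bash
cat > ik.py <<'E'
from fk import *
sg=np.array([-1,1,-1,1,-1,1,-1.])
def fk(q,x,sg=sg):
    h,l1,l2,d,a,b,e1,e2,y1,y2,y3=x; R=Ro.from_euler("z",a); p=np.array([0,0,h]); L={0:[e2,0,0],1:[0,y1,0],2:[e1,0,l1],3:[-e1,y2,0],4:[0,y3,l2],6:[0,0,d]}
    for i in range(7):
        R=R*Ro.from_rotvec(ax[i]*q[i]*sg[i])
        if i in L: p=p+R.apply(L[i])
    return p,R*Ro.from_euler("z",b)*Ro.from_matrix([[1,0,0],[0,0,-1],[0,1,0]])
def res(x):
    o=[]
    for q,p,e in zip(Q,P,E):
        a,R=fk(q,x,sg); o+=list((a-p)/100)+list((R.inv()*e).as_rotvec())
    return np.array(o)
if __name__=="__main__":
    f=least_squares(lambda x:np.r_[res(x),x[6:]*1e-4],[300,420,400,300,-.095,3.05,0,0,0,0,0]); 
    print(f.cost,f.x.round(3)); print((res(f.x).reshape(-1,6)*100).round(1)); np.save("x.npy",f.x)
E
python3 ik.py
```

```text
5.3847205647785105e-06 [ 3.46900e+02  5.63413e+02  3.44802e+02  3.26069e+02 -0.00000e+00
  3.14200e+00 -2.00000e-03 -3.00000e-03 -1.87940e+01 -2.68960e+01
 -3.52000e-01]
[[-0.  0. -0.  0. -0. -0.]
 [ 0. -0.  0.  0. -0.  0.]
 [ 0. -0.  0. -0. -0. -0.]
 [ 0.  0.  0.  0. -0.  0.]
 [-0.  0. -0. -0. -0.  0.]
 [ 0. -0.  0.  0. -0.  0.]
 [-0.  0. -0.  0. -0.  0.]
 [ 0. -0.  0.  0. -0.  0.]
 [-0.  0. -0. -0. -0.  0.]
 [-0.  0. -0. -0. -0. -0.]
 [-0.  0. -0.  0. -0.  0.]
 [ 0. -0. -0.  0. -0. -0.]
 [ 0. -0.  0.  0.  0.  0.]]
```

```bash
cat > plan.py <<'E'
from ik import *
x=np.load("x.npy")
lo=np.array([-3.01,-.46,-1.47,.13,-1,.04,-2.66])+.03; hi=np.array([3.01,2.08,1.51,2.56,4.14,2.09,2.66])-.03
def solve(p,R,q0,w=1e-2):
    def f(q):
        a,r=fk(q,x); return np.r_[(a-p)/100,(r.inv()*R).as_rotvec(),w*(q-q0)]
    s=least_squares(f,np.clip(q0,lo+1e-4,hi-1e-4),bounds=(lo,hi)); return s.x,np.abs(s.fun[:6]).max()
def pose(g,yaw,tilt):
    """grasp point g; tool points horizontally along yaw at tilt=90deg, straight down at 0, tilt<0 leans back; jaw axis = yaw+90deg"""
    y,t=np.radians([yaw,tilt]); u=np.array([np.cos(y),np.sin(y),0]); v=np.array([-u[1],u[0],0])
    ap=np.sin(t)*u-np.cos(t)*np.array([0,0,1]); 
    return np.array(g)+19*ap, Ro.from_matrix(np.c_[v,ap,np.cross(v,ap)])
if __name__=="__main__":
    rng=np.random.default_rng(0)
    for peg in[(528.4,-169),(474.7,-273),(542.6,-60)]:
      for tilt in(45,60,75,90):
        out=[]
        for yaw in range(-75,100,15):
            ok=0
            for k in range(12):
                q,e=solve(*pose((*peg,75),yaw,tilt),rng.uniform(lo,hi),1e-4)
                if e<.02: ok+=1; qs=q
            if ok: out.append((yaw,ok,qs.round(1).tolist() if yaw in(-30,0,15) else ''))
        print(peg,tilt,out)
E
time timeout 500 python3 plan.py
```

```text
real	8m20.020s
user	7m52.475s
sys	0m0.316s
```

```bash
cat > plan.py <<'E'
import numpy as np, cv2
x=np.load("x.npy"); h,l1,l2,d,a,b,e1,e2,y1,y2,y3=x
sg=np.array([-1,1,-1,1,-1,1,-1.]); AX=[2,1,2,1,2,1,2]
OFF=np.array([[e2,0,0],[0,y1,0],[e1,0,l1],[-e1,y2,0],[0,y3,l2],[0,0,0],[0,0,d]])
T=np.array([[-1.,0,0],[0,-1,0],[0,0,1]])@np.array([[1.,0,0],[0,0,-1],[0,1,0]])
lo=np.array([-3.01,-.46,-1.47,.13,-1,.04,-2.66])+.03; hi=np.array([3.01,2.08,1.51,2.56,4.14,2.09,2.66])-.03
def fkj(q):
    R=np.eye(3);p=np.array([0,0,h]);A=[];O=[]
    for i in range(7):
        A.append(R[:,AX[i]]*sg[i]);O.append(p);t=q[i]*sg[i];c,s=np.cos(t),np.sin(t)
        M=np.array([[c,-s,0],[s,c,0],[0,0,1]]) if AX[i]==2 else np.array([[c,0,s],[0,1,0],[-s,0,c]])
        R=R@M; p=p+R@OFF[i]
    A=np.array(A);O=np.array(O); J=np.c_[np.cross(A,p-O)/200,A].T
    return p,R@T,J
def err(q,p,R):
    a,r,J=fkj(q); return np.r_[(p-a)/200,cv2.Rodrigues(R@r.T)[0].ravel()],J
def solve(p,R,q0,n=80,bias=None):
    q=q0.copy()
    for _ in range(n):
        e,J=err(q,p,R)
        if np.abs(e).max()<1e-3: break
        m=np.linalg.norm(e); e=e*min(1,.4/m)
        q=np.clip(q+J.T@np.linalg.solve(J@J.T+1e-3*np.eye(6),e),lo,hi)
    return q,np.abs(err(q,p,R)[0]).max()
def pose(g,yaw,tilt):
    y,t=np.radians([yaw,tilt]); u=np.array([np.cos(y),np.sin(y),0]); v=np.array([-u[1],u[0],0])
    ap=np.sin(t)*u-np.cos(t)*np.array([0,0,1.]); return np.array(g,float)+19*ap, np.c_[v,ap,np.cross(v,ap)]
E
cat > feas.py <<'E'
from plan import *
rng=np.random.default_rng(0)
for peg in[(528.4,-169),(474.7,-273),(542.6,-60)]:
  for tilt in(45,60,75,90):
    out=[]
    for yaw in range(-60,100,20):
        ok=0
        for k in range(25):
            q,e=solve(*pose((*peg,75),yaw,tilt),rng.uniform(lo,hi),60)
            if e<.01: ok+=1; qs=q
        if ok: out.append((yaw,ok,qs.round(1).tolist()))
    print(peg,tilt,*out,sep="\n  ",flush=True)
E
time timeout 200 python3 feas.py
```

```text
(528.4, -169)
  45
  (-60, 14, [-0.7, 1.8, 1.5, 2.3, 4.1, 1.0, 2.2])
  (-40, 11, [0.7, 1.6, -1.4, 2.4, 2.2, 2.1, -0.8])
  (-20, 7, [0.6, 1.2, -0.8, 2.5, 2.6, 1.5, -1.0])
  (0, 15, [1.0, 1.4, -1.2, 2.5, 2.6, 1.3, -0.1])
  (20, 9, [1.1, 1.3, -1.0, 2.3, 2.8, 0.6, -0.0])
  (40, 9, [1.0, 1.1, -0.7, 2.1, 4.1, 0.2, -1.1])
  (60, 10, [1.3, 1.5, -1.4, 1.9, 1.1, 0.8, 2.3])
  (80, 6, [0.8, 1.1, -0.4, 1.7, -0.6, 0.8, -2.3])
(528.4, -169)
  60
  (-60, 16, [-0.8, 1.7, 1.2, 2.3, 3.4, 0.6, 2.6])
  (-40, 6, [0.3, 1.4, -0.8, 2.5, 2.3, 2.1, -1.4])
  (20, 12, [0.3, 1.4, 0.5, 2.4, 4.1, 1.8, -1.5])
  (40, 7, [1.4, 1.6, -1.2, 2.1, 1.8, 0.2, 1.5])
  (60, 9, [1.4, 1.7, -1.4, 1.8, 0.8, 0.7, 2.6])
  (80, 5, [1.1, 1.3, -0.8, 1.6, -0.2, 0.9, -2.6])
(528.4, -169)
  75
  (-60, 15, [0.0, 1.4, -0.5, 2.3, 1.9, 2.0, -1.9])
  (-40, 12, [-0.0, 1.5, -0.2, 2.5, 2.2, 2.1, -2.0])
  (0, 7, [0.6, 1.5, -0.1, 2.5, 3.7, 2.1, -1.0])
  (20, 3, [1.2, 1.5, -0.7, 2.3, 3.9, 0.9, -0.6])
  (40, 8, [1.5, 1.8, -1.3, 2.0, 1.2, 0.2, 2.3])
  (60, 7, [1.3, 1.6, -1.0, 1.7, -0.2, 0.6, -2.6])
  (80, 7, [0.9, 1.3, -0.3, 1.5, -0.8, 1.3, -2.0])
(52
[... 2501 characters left out ...]
 [-0.9, 1.5, 0.5, 2.2, 1.6, 0.7, -2.0])
  (-40, 11, [-0.2, 1.5, -0.5, 2.4, 2.0, 2.1, -1.9])
  (20, 10, [0.3, 1.5, 0.1, 2.5, 3.9, 2.1, -1.1])
  (40, 3, [1.1, 1.5, -0.8, 2.2, 4.1, 0.6, -0.7])
  (60, 8, [1.2, 1.6, -1.1, 1.9, -0.2, 0.3, -2.6])
  (80, 9, [0.7, 1.3, -0.3, 1.7, -1.0, 1.1, -1.9])
(542.6, -60)
  90
  (-60, 7, [-0.3, 1.5, -0.4, 2.0, 1.6, 2.1, -1.9])
  (-40, 14, [-0.4, 1.6, -0.2, 2.3, 1.8, 2.1, -2.2])
  (-20, 9, [-0.5, 1.8, 0.2, 2.5, 2.0, 2.1, -2.6])
  (0, 10, [0.9, 2.0, -0.9, 2.4, 3.9, 1.8, -0.0])
  (20, 1, [1.3, 2.1, -1.1, 2.3, 3.8, 0.8, 0.0])
  (60, 3, [1.2, 1.7, -1.0, 1.8, -0.6, 0.6, -2.2])
  (80, 8, [0.8, 1.5, -0.3, 1.5, -1.0, 1.4, -1.9])
real	0m51.431s
user	0m51.276s
sys	0m0.135s
```

```bash
cat > path.py <<'E'
from plan import *
import sys
def run(wps,q,n=12,verbose=False):
    """wps list of (x,y,z,yaw,tilt)"""
    bad=0; prev=wps[0]; worst=None; mj=0
    for w in wps:
        for k in range(1,n+1):
            c=np.array(prev)+(np.array(w)-np.array(prev))*k/n
            q2,e=solve(*pose(c[:3],c[3],c[4]),q,25); mj=max(mj,np.abs(q2-q).max()); q=q2
            if e>bad: bad=e; worst=c.round(0)
        if verbose: print(np.round(w,0),q.round(2),round(e,3))
        prev=w
    return q,bad,worst,mj
if __name__=="__main__":
    q0=np.array([0.014,1.02,-1.301,1.466,.554,1.749,.672])
    for lean in(-32,-38):
      q1,b,_,_=run([(430,230,290,24.5,-32),(463,230.5,150,24.5,lean),(463,230.5,28,24.5,lean),(463,230.5,250,24.5,lean)],q0); print("pick",lean,b,q1.round(2))
      for peg in[(528.4,-169),(474.7,-273),(542.6,-60)]:
        for Y in range(-60,90,15):
          for mode in(0,1,2):
            S=(463,230.5,250,24.5,lean); D=(*peg,200,Y,lean+90)
            mid={0:[],1:[(490,30,260,Y,lean)],2:[(463,230,260,Y,lean+45)]}[mode]
            q,b,w,mj=run([S]+mid+[D,(*peg,75,Y,lean+90)],q1)
            if b<.02: print(lean,peg,Y,mode,round(b,3),round(mj,2),q.round(2))
E
timeout 400 python3 path.py
```

```text
pick -32 0.0005248671745073353 [-0.    1.1  -1.26  1.41  0.63  1.75  0.72]
-32 (528.4, -169) -60 0 0.001 0.31 [ 0.11  1.24 -0.59  2.3   1.92  1.64 -1.68]
-32 (528.4, -169) -60 1 0.001 0.22 [-0.06  1.19 -0.31  2.31  1.95  1.4  -1.8 ]
-32 (528.4, -169) -60 2 0.001 0.16 [-0.07  1.19 -0.3   2.31  1.95  1.39 -1.81]
-32 (528.4, -169) -45 0 0.001 0.31 [ 0.24  1.33 -0.68  2.46  2.2   1.86 -1.57]
-32 (528.4, -169) -45 1 0.001 0.27 [ 0.11  1.27 -0.46  2.47  2.23  1.7  -1.72]
-32 (528.4, -169) -45 2 0.001 0.15 [ 0.06  1.26 -0.38  2.47  2.24  1.65 -1.78]
-32 (528.4, -169) 15 0 0.001 0.26 [ 1.28  1.63 -1.29  2.39  2.79  0.91  0.27]
-32 (528.4, -169) 15 1 0.001 0.26 [ 1.28  1.63 -1.29  2.39  2.79  0.91  0.27]
-32 (528.4, -169) 30 0 0.001 0.2 [ 1.38  1.61 -1.32  2.22  2.4   0.49  0.81]
-32 (528.4, -169) 30 1 0.002 0.2 [ 1.38  1.62 -1.33  2.22  2.37  0.51  0.84]
-32 (528.4, -169) 30 2 0.001 0.14 [ 1.36  1.56 -1.25  2.22  2.54  0.44  0.65]
-32 (528.4, -169) 45 0 0.002 0.48 [ 1.36  1.52 -1.23  2.03  1.3   0.25  2.  ]
-32 (528.4, -169) 45 1 0.002 0.23 [ 1.36  1.52 -1.23  2.03  1.3   0.25  2.  ]
-32 (52
[... 5966 characters left out ...]
84  0.37]
-38 (542.6, -60) 45 0 0.001 0.16 [ 1.15  1.55 -1.34  2.2   2.13  0.53  1.02]
-38 (542.6, -60) 45 1 0.001 0.16 [ 1.16  1.57 -1.36  2.2   2.11  0.55  1.04]
-38 (542.6, -60) 45 2 0.001 0.1 [ 1.15  1.54 -1.32  2.2   2.16  0.5   0.98]
-38 (542.6, -60) 60 0 0.002 0.41 [ 1.12  1.45 -1.22  2.02  1.22  0.33  2.05]
-38 (542.6, -60) 60 1 0.001 0.16 [ 1.12  1.45 -1.22  2.02  1.22  0.33  2.05]
-38 (542.6, -60) 60 2 0.001 0.2 [ 1.12  1.45 -1.22  2.02  1.22  0.33  2.05]
-38 (542.6, -60) 75 0 0.002 0.37 [ 1.1   1.52 -1.32  1.84  0.79  0.65  2.63]
-38 (542.6, -60) 75 1 0.001 0.16 [ 1.1   1.52 -1.32  1.84  0.79  0.65  2.63]
-38 (542.6, -60) 75 2 0.001 0.15 [ 1.1   1.52 -1.32  1.84  0.79  0.65  2.63]
```

```bash
cat > combo.py <<'E'
from path import *
pegs={0:(542.6,-60),1:(528.4,-169),2:(474.7,-273)}; dry=(410,-364); jar=(420,-76)
def box(s,a,b):
    g=np.stack(np.meshgrid(np.linspace(*a,12),np.linspace(*s,14),np.linspace(*b,8)),-1).reshape(-1,3); return g
BODY=box((-200,-45),(-94,94),(-38,38)); FIN=box((-45,19),(-62,62),(-11,11))
def clear(k,Y,tilt,gz,occ):
    p,R=pose((*pegs[k],gz),Y,tilt); g=np.array([*pegs[k],gz])
    ob=[(jar,27,112),(jar,42,90),(dry,37,90)]+[(pegs[j],14,70) if j not in occ else (pegs[j],37,90) for j in pegs if j!=k]
    c=99
    for P in(BODY,FIN):
        w=g+P@R.T; c=min(c,w[:,2].min()-14)
        for o,r,hh in ob:
            dh=np.hypot(w[:,0]-o[0],w[:,1]-o[1])-r; dv=w[:,2]-hh
            c=min(c,np.maximum(dh,dv).min())
    return c
def search(pickx,picky,pyaw,q0,occ,ks,leans=(-38,-44)):
    R=[]
    u=np.array([np.cos(np.radians(pyaw)),np.sin(np.radians(pyaw))]); 
    gx,gy=np.array([pickx,picky])+22*u
    for lean in leans:
      S=(gx,gy,250,pyaw,lean)
      q1,b,_,_=run([(gx,gy,250,pyaw,-32),S,(gx,gy,28,pyaw,lean),S],q0)
      for k in ks:
       for Y in range(-75,91,15):
        c=clear(k,Y,lean+90,52+22+12,occ)
        if c<6: continue
        D=(*pegs[k],200,Y,lean+90)
        for mode in(0,1,2):
          mid={0:[],1:[(490,30,260,Y,lean)],2:[(gx,gy,260,Y,lean+45)]}[mode]
          q,b2,w,mj=run([S]+mid+[D,(*pegs[k],86,Y,lean+90)],q1,8)
          R.append((max(b,b2).round(3),lean,k,Y,mode,round(mj,2),round(c),q.round(2).tolist()))
    return [r for r in R if r[0]<.02]
if __name__=="__main__":
    q0=np.array([0.014,1.02,-1.301,1.466,.554,1.749,.672])
    for a in search(449.5,224.4,24.5,q0,[],[0,1,2]): print("A",a)
    print()
    for k1 in(1,2):
        for a in search(368.5,349.3,11,q0,[k1],[0,1,2]): 
            if a[2]!=k1: print("B after",k1,a)
E
timeout 500 python3 combo.py | cut -c1-110 | head -90
```

```text
A (np.float64(0.001), -38, 1, -60, 0, np.float64(0.45), 8, [0.15, 1.15, -0.58, 2.31, 1.92, 1.48, -1.6])
A (np.float64(0.001), -38, 1, -60, 1, np.float64(0.34), 8, [-0.03, 1.09, -0.29, 2.31, 1.97, 1.24, -1.73])
A (np.float64(0.001), -38, 1, -60, 2, np.float64(0.23), 8, [-0.02, 1.1, -0.31, 2.31, 1.97, 1.25, -1.72])
A (np.float64(0.001), -38, 1, -45, 0, np.float64(0.47), 10, [0.28, 1.22, -0.69, 2.45, 2.18, 1.66, -1.49])
A (np.float64(0.001), -38, 1, -45, 1, np.float64(0.43), 10, [0.15, 1.16, -0.46, 2.46, 2.24, 1.5, -1.64])
A (np.float64(0.001), -38, 1, -45, 2, np.float64(0.21), 10, [0.12, 1.15, -0.42, 2.46, 2.25, 1.47, -1.67])
A (np.float64(0.001), -38, 1, 45, 0, np.float64(0.53), 18, [1.32, 1.43, -1.23, 2.05, 1.41, 0.3, 1.8])
A (np.float64(0.001), -38, 1, 45, 1, np.float64(0.24), 18, [1.32, 1.43, -1.23, 2.05, 1.41, 0.3, 1.8])
A (np.float64(0.001), -38, 1, 45, 2, np.float64(0.39), 18, [1.32, 1.43, -1.23, 2.05, 1.41, 0.3, 1.8])
A (np.float64(0.003), -38, 1, 60, 0, np.float64(0.55), 28, [1.3, 1.48, -1.3, 1.86, 0.8, 0.58, 2.57])
A (np.float64(0.002), -38, 1, 60, 1, np.float64(0.29), 28, [1
[... 7698 characters left out ...]
06, -0.46, 2.29, 1.94, 1.23, -1.57
B after 2 (np.float64(0.001), -44, 1, -60, 1, np.float64(0.36), 15, [0.03, 1.04, -0.31, 2.3, 1.98, 1.11, -1.64
B after 2 (np.float64(0.001), -44, 1, -60, 2, np.float64(0.23), 15, [-0.04, 1.03, -0.2, 2.3, 2.01, 1.03, -1.69
B after 2 (np.float64(0.001), -44, 1, -45, 0, np.float64(0.42), 15, [0.26, 1.11, -0.59, 2.42, 2.2, 1.4, -1.47]
B after 2 (np.float64(0.001), -44, 1, -45, 1, np.float64(0.43), 15, [0.21, 1.09, -0.5, 2.43, 2.23, 1.34, -1.52
B after 2 (np.float64(0.001), -44, 1, -45, 2, np.float64(0.27), 15, [0.11, 1.07, -0.32, 2.43, 2.29, 1.23, -1.6
B after 2 (np.float64(0.001), -44, 1, -30, 0, np.float64(0.44), 17, [0.45, 1.18, -0.72, 2.51, 2.44, 1.5, -1.22
```

```bash
cat > go.py <<'E'
from h import *
from plan import pose
from scipy.spatial.transform import Slerp
import json
def cur():
    s,M=st(); ap=M[:,1]; v=M[:,0]
    # yaw/tilt with jaw axis v = (-sin yaw, cos yaw)
    yaw=np.degrees(np.arctan2(-v[0],v[1])); u=np.array([np.cos(np.radians(yaw)),np.sin(np.radians(yaw)),0])
    tilt=np.degrees(np.arctan2(ap@u,-ap[2])); g=s["position"]-19*ap
    print("grasp",g.round(1),"yaw",yaw.round(1),"tilt",tilt.round(1)); return np.r_[g,yaw,tilt],s["position"],M
def rows(*segs,lastcur=None):
    """segs: ((x,y,z,yaw,tilt),n)"""
    c,p,M=cur(); tr=[];tu=[];start=c
    for w,n in segs:
        w=np.array(w,float); w=np.where(np.isnan(w),start,w)
        for k in range(1,n+1):
            a=start+(w-start)*k/n; p2,M2=pose(a[:3],a[3],a[4]); rv=cv2.Rodrigues(M2@M.T)[0].ravel()
            tr.append((p2-p)/200); tu.append(rv/np.pi)
            if np.degrees(np.linalg.norm(rv))>10.7 or np.linalg.norm(p2-p)>62: print("FAST",k,np.degrees(np.linalg.norm(rv)).round(1),np.linalg.norm(p2-p).round())
            p,M=p2,M2
        start=w
    while len(tr)%8: tr.append(np.zeros(3)); tu.append(np.zeros(3))
    for i in range(0,len(tr),8):
        f=lambda A:json.dumps([[round(float(v),4)+0. for v in r] for r in A[i:i+8]])
        print("travel",f(tr)); print("turn",f(tu))
def cups(save_as=None):
    p=eyes.grab_frame("top"); w=world(p)
    if save_as: save(p,save_as,(190,190,450,290),3)
    for d in spotter.trace(p,"cup0")[:4]:
        q=w[d["pixels"]]; q=q[~np.isnan(q[:,0])]; m=np.median(q,0)
        z=(np.hypot(w[...,0]-m[0],w[...,1]-m[1])<70)&(w[...,2]>44)&(w[...,2]<70)
        if z.sum()>20: print("cup",round(d["score"],2),np.round(m),[np.round(t,1) for t in cv2.minAreaRect(w[z][:,:2].astype(np.float32))])
nan=np.nan
E
python3 -c "
from go import *
cups()
rows(((469.5,233.5,150,24.5,-44),4),((469.5,233.5,62,24.5,-44),3))"
```

```text
cup 0.71 [443. 219.  51.] [array([450.7, 227.3]), array([77.1, 53.1]), np.float64(22.2)]
cup 0.61 [345. 335.  52.] [array([345. , 339.5]), array([76.2, 51.8]), np.float64(12.4)]
t 31.4 q [ 0.015  1.018 -1.302  1.466  0.554  1.75   0.672] p [420.5 225.1 284.2] F [ 0.4 -0.2  0.8] gap 87.7 
x [-0.413  0.911 -0.   ] yaw 114.4 y [-0.478 -0.217 -0.851]
grasp [429.6 229.2 300.4] yaw 24.4 tilt -31.7
travel [[0.046, 0.0036, -0.1851], [0.0462, 0.0036, -0.1849], [0.0463, 0.0037, -0.1847], [0.0465, 0.0038, -0.1845], [0.0, 0.0, -0.1467], [0.0, 0.0, -0.1467], [0.0, 0.0, -0.1467], [0.0, 0.0, 0.0]]
turn [[-0.007, 0.0156, 0.0001], [-0.0071, 0.0156, 0.0001], [-0.0071, 0.0156, 0.0001], [-0.0071, 0.0156, 0.0001], [0.0, 0.0, 0.0], [0.0, 0.0, 0.0], [0.0, 0.0, 0.0], [0.0, 0.0, 0.0]]
```

Emit:
play_rows(
  travel=[
    [0.046,0.0036,-0.1851],
    [0.0462,0.0036,-0.1849],
    [0.0463,0.0037,-0.1847],
    [0.0465,0.0038,-0.1845],
    [0,0,-0.1467],
    [0,0,-0.1467],
    [0,0,-0.1467],
    [0,0,0],
  ],
  turn=[
    [-0.007,0.0156,0],
    [-0.0071,0.0156,0],
    [-0.0071,0.0156,0],
    [-0.0071,0.0156,0],
    [0,0,0],
    [0,0,0],
    [0,0,0],
    [0,0,0],
  ],
)

```text
time: 32.4
position: [457.2, 227.6, 46.3]
eef_rot: [0.499, -0.211, -0.326, 0.774]
force: [0.2, -0.5, -0.2]
finger_gap: 88.1
```

```bash
python3 -c "
from go import *
cups('c2.png')
p=eyes.grab_frame('side'); save(p,'s2.png',(200,120,360,240),5)
rows(((469.5,233.5,30,24.5,-44),4))"
```

```text
cup 0.77 [342. 334.  52.] [array([344.8, 339.7]), array([76.1, 52.2]), np.float64(12.2)]
cup 0.66 [450. 223.  52.] [array([453.5, 222.4]), array([ 77. , 119.6]), np.float64(25.8)]
t 32.55 q [-0.085  1.422 -1.125  1.248  0.727  1.758  0.804] p [458.4 229.   48.9] F [ 0.3 -0.1 -0.1] gap 88.3 
x [-0.412  0.911  0.001] yaw 114.3 y [-0.634 -0.286 -0.719]
grasp [470.4 234.4  62.6] yaw 24.3 tilt -44.1
travel [[-0.0011, -0.0012, -0.0407], [-0.0011, -0.0012, -0.0407], [-0.0011, -0.0012, -0.0407], [-0.0011, -0.0012, -0.0407], [0.0, 0.0, 0.0], [0.0, 0.0, 0.0], [0.0, 0.0, 0.0], [0.0, 0.0, 0.0]]
turn [[-0.0003, -0.0002, 0.0002], [0.0, -0.0001, 0.0002], [0.0, -0.0001, 0.0002], [0.0, -0.0001, 0.0002], [0.0, 0.0, 0.0], [0.0, 0.0, 0.0], [0.0, 0.0, 0.0], [0.0, 0.0, 0.0]]
```

View pics/s2.png

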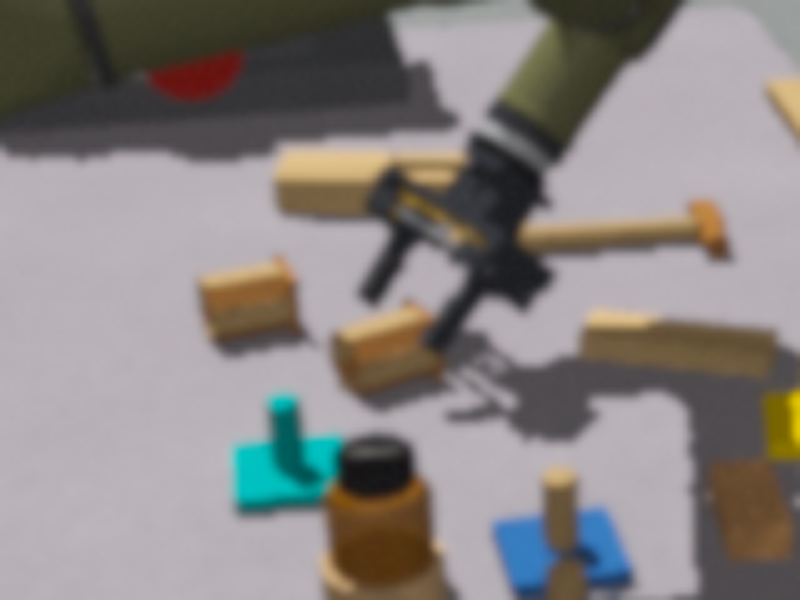

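Emit:
play_rows(
  travel=[
    [-0.001,-0.001,-0.041],
    [-0.001,-0.001,-0.041],
    [-0.001,-0.001,-0.041],
    [-0.001,-0.001,-0.041],
    [0,0,0],
    [0,0,0],
    [0,0,0],
    [0,0,0],
  ],
  turn=[
    [0,0,0],
    [0,0,0],
    [0,0,0],
    [0,0,0],
    [0,0,0],
    [0,0,0],
    [0,0,0],
    [0,0,0],
  ],
)

```text
time: 33.55
position: [457.4, 227.7, 14.8]
eef_rot: [0.5, -0.211, -0.327, 0.774]
force: [0.5, -0.7, 0.5]
finger_gap: 88.5
```

Emit:
play_rows(
  travel=[
    [0,0,0],
    [0,0,0],
    [0,0,0],
    [0,0,0],
    [0,0,0],
    [0,0,0],
    [0,0,0],
    [0,0,0],
  ],
  turn=[
    [0,0,0],
    [0,0,0],
    [0,0,0],
    [0,0,0],
    [0,0,0],
    [0,0,0],
    [0,0,0],
    [0,0,0],
  ],
  claw=-1,
  grip_force=30,
)

```text
time: 34.55
position: [457.3, 227.7, 14.5]
eef_rot: [0.5, -0.211, -0.327, 0.774]
force: [-0.4, 0.9, -0.6]
finger_gap: 53.8
```

```bash
python3 -c "
from go import *
rows(((nan,nan,250,nan,nan),6),((465,233,260,-20,0),6),((465,180,260,-68,46),8))"
```

```text
t 34.55 q [-0.09   1.466 -1.107  1.237  0.758  1.731  0.815] p [457.3 227.7  14.5] F [-0.4  0.9 -0.6] gap 53.8 
x [-0.412  0.911 -0.   ] yaw 114.3 y [-0.635 -0.287 -0.717]
grasp [469.4 233.1  28.2] yaw 24.3 tilt -44.2
travel [[0.0, 0.0, 0.1849], [0.0, 0.0, 0.1849], [0.0, 0.0, 0.1849], [0.0, 0.0, 0.1849], [0.0, 0.0, 0.1849], [0.0, 0.0, 0.1849], [0.0022, 0.0106, 0.0004], [0.0048, 0.0087, 0.0017]]
turn [[0.0, 0.0, 0.0], [0.0, 0.0, 0.0], [0.0, 0.0, 0.0], [0.0, 0.0, 0.0], [0.0, 0.0, 0.0], [0.0, 0.0, 0.0], [0.0144, -0.0383, -0.041], [0.0094, -0.0398, -0.041]]
travel [[0.0067, 0.0063, 0.003], [0.008, 0.0034, 0.0045], [0.0085, 0.0003, 0.006], [0.0082, -0.0028, 0.0076], [0.0086, -0.0373, 0.0005], [0.0075, -0.039, 0.0014], [0.0061, -0.0404, 0.0024], [0.0045, -0.0416, 0.0033]]
turn [[0.0042, -0.0407, -0.041], [-0.0011, -0.0409, -0.041], [-0.0063, -0.0404, -0.041], [-0.0115, -0.0393, -0.041], [-0.0125, -0.0294, -0.0333], [-0.0155, -0.028, -0.0333], [-0.0183, -0.0262, -0.0333], [-0.021, -0.0241, -0.0333]]
travel [[0.0027, -0.0423, 0.0042], [0.0007, -0.0427, 0.005], [-0.0013, -0.0427, 0.0058], [-0.0032, -0.0423, 0.0065], [0.0, 0.0, 0.0], [0.0, 0.0, 0.0], [0.0, 0.0, 0.0], [0.0, 0.0, 0.0]]
turn [[-0.0234, -0.0218, -0.0333], [-0.0255, -0.0192, -0.0333], [-0.0274, -0.0165, -0.0333], [-0.029, -0.0135, -0.0333], [0.0, 0.0, 0.0], [0.0, 0.0, 0.0], [0.0, 0.0, 0.0], [0.0, 0.0, 0.0]]
```

Emit:
play_rows(
  travel=[
    [0,0,0.1849],
    [0,0,0.1849],
    [0,0,0.1849],
    [0,0,0.1849],
    [0,0,0.1849],
    [0,0,0.1849],
    [0.0022,0.0106,0.0004],
    [0.0048,0.0087,0.0017],
  ],
  turn=[
    [0,0,0],
    [0,0,0],
    [0,0,0],
    [0,0,0],
    [0,0,0],
    [0,0,0],
    [0.0144,-0.0383,-0.041],
    [0.0094,-0.0398,-0.041],
  ],
)

```text
time: 35.55
position: [459.3, 231.5, 236.7]
eef_rot: [0.559, -0.328, -0.385, 0.657]
force: [0.9, 0.0, -1.0]
finger_gap: 53.8
```

Emit:
play_rows(
  travel=[
    [0.0067,0.0063,0.003],
    [0.008,0.0034,0.0045],
    [0.0085,0.0003,0.006],
    [0.0082,-0.0028,0.0076],
    [0.0086,-0.0373,0.0005],
    [0.0075,-0.039,0.0014],
    [0.0061,-0.0404,0.0024],
    [0.0045,-0.0416,0.0033],
  ],
  turn=[
    [0.0042,-0.0407,-0.041],
    [-0.0011,-0.0409,-0.041],
    [-0.0063,-0.0404,-0.041],
    [-0.0115,-0.0393,-0.041],
    [-0.0125,-0.0294,-0.0333],
    [-0.0155,-0.028,-0.0333],
    [-0.0183,-0.0262,-0.0333],
    [-0.021,-0.0241,-0.0333],
  ],
)

```text
time: 36.55
position: [470.0, 200.3, 243.2]
eef_rot: [-0.507, 0.769, 0.325, -0.214]
force: [0.4, -0.6, -1.8]
finger_gap: 53.9
```

Emit:
play_rows(
  travel=[
    [0.0027,-0.0423,0.0042],
    [0.0007,-0.0427,0.005],
    [-0.0013,-0.0427,0.0058],
    [-0.0032,-0.0423,0.0065],
    [0,0,0],
    [0,0,0],
    [0,0,0],
    [0,0,0],
  ],
  turn=[
    [-0.0234,-0.0218,-0.0333],
    [-0.0255,-0.0192,-0.0333],
    [-0.0274,-0.0165,-0.0333],
    [-0.029,-0.0135,-0.0333],
    [0,0,0],
    [0,0,0],
    [0,0,0],
    [0,0,0],
  ],
)

```text
time: 37.55
position: [470.2, 166.8, 247.4]
eef_rot: [-0.368, 0.91, 0.177, -0.071]
force: [0.0, 0.1, -0.2]
finger_gap: 54.1
```

```bash
python3 -c "
from go import *
rows(((480,30,240,-68,46),4),((474.7,-200,220,-68,46),5),((474.7,-273,170,-68,46),4))"
```

```text
t 37.55 q [-0.544  0.762 -0.555  1.891  0.965  1.421 -1.283] p [470.2 166.8 247.4] F [ 0.   0.1 -0.2] gap 54.1 
x [0.927 0.374 0.001] yaw 22.0 y [ 0.27  -0.666 -0.695]
grasp [465.1 179.4 260.6] yaw -68.0 tilt 46.0
travel [[0.0186, -0.1868, -0.0257], [0.0186, -0.1868, -0.0257], [0.0186, -0.1868, -0.0257], [0.0186, -0.1868, -0.0257], [-0.0053, -0.23, -0.02], [-0.0053, -0.23, -0.02], [-0.0053, -0.23, -0.02], [-0.0053, -0.23, -0.02]]
turn [[-0.0002, 0.0003, 0.0], [-0.0001, 0.0, 0.0], [-0.0001, 0.0, 0.0], [-0.0001, 0.0, 0.0], [0.0, 0.0, 0.0], [0.0, 0.0, 0.0], [0.0, 0.0, 0.0], [0.0, 0.0, 0.0]]
travel [[-0.0053, -0.23, -0.02], [0.0, -0.0912, -0.0625], [0.0, -0.0912, -0.0625], [0.0, -0.0913, -0.0625], [0.0, -0.0912, -0.0625], [0.0, 0.0, 0.0], [0.0, 0.0, 0.0], [0.0, 0.0, 0.0]]
turn [[0.0, 0.0, 0.0], [0.0, 0.0, 0.0], [0.0, 0.0, 0.0], [0.0, 0.0, 0.0], [0.0, 0.0, 0.0], [0.0, 0.0, 0.0], [0.0, 0.0, 0.0], [0.0, 0.0, 0.0]]
```

Emit:
play_rows(
  travel=[
    [0.0186,-0.1868,-0.0257],
    [0.0186,-0.1868,-0.0257],
    [0.0186,-0.1868,-0.0257],
    [0.0186,-0.1868,-0.0257],
    [-0.0053,-0.23,-0.02],
    [-0.0053,-0.23,-0.02],
    [-0.0053,-0.23,-0.02],
    [-0.0053,-0.23,-0.02],
  ],
  turn=[
    [0,0,0],
    [0,0,0],
    [0,0,0],
    [0,0,0],
    [0,0,0],
    [0,0,0],
    [0,0,0],
    [0,0,0],
  ],
)

```text
time: 38.55
position: [480.8, -167.5, 210.5]
eef_rot: [-0.368, 0.91, 0.177, -0.071]
force: [-0.1, -0.3, -0.6]
finger_gap: 53.8
```

Emit:
play_rows(
  travel=[
    [-0.0053,-0.23,-0.02],
    [0,-0.0912,-0.0625],
    [0,-0.0912,-0.0625],
    [0,-0.0913,-0.0625],
    [0,-0.0912,-0.0625],
    [0,0,0],
    [0,0,0],
    [0,0,0],
  ],
  turn=[
    [0,0,0],
    [0,0,0],
    [0,0,0],
    [0,0,0],
    [0,0,0],
    [0,0,0],
    [0,0,0],
    [0,0,0],
  ],
)

```text
time: 39.55
position: [480.4, -284.2, 156.8]
eef_rot: [-0.368, 0.91, 0.178, -0.071]
force: [0.0, -0.3, -1.4]
finger_gap: 53.9
```

```bash
python3 -c "
from go import *
p=eyes.grab_frame('side'); save(p,'s3.png',(220,150,380,270),5); W=world(p)
np.savez('s3.npz',w=W)
# cup foot top: near P2, in both cams
for n in('top','side'):
    if n=='top': p=eyes.grab_frame('top'); W=world(p); save(p,'t3.png',(300,170,460,290),5)
    m=(np.hypot(W[...,0]-474,W[...,1]+273)<60)&(W[...,2]>100)&(W[...,2]<165)
    f=p['frame'].astype(int); col=(f[...,2]-f[...,0]>30)
    q=W[m&col]; print(n,len(q),q.mean(0).round(1),np.percentile(q,[2,98],axis=0).round(1).tolist())
rows(((474.7,-273,140,-68,46),4))"
```

```text
<string>:10: RuntimeWarning: Mean of empty slice.
  ret = um.true_divide(
Traceback (most recent call last):
IndexError: index -1 is out of bounds for axis 0 with size 0
```

View pics/s3.png

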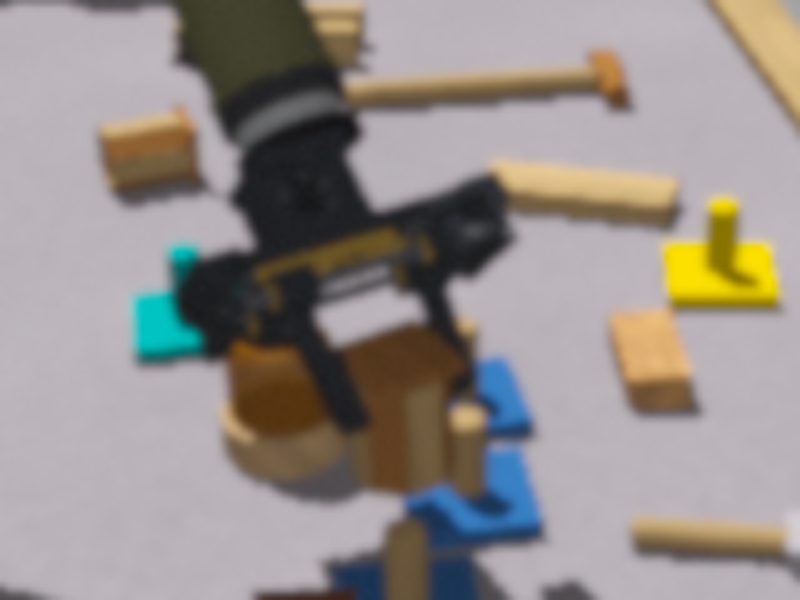

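```bash
python3 -c "
from go import *
for n in('side','top'):
    p=eyes.grab_frame(n); W=world(p)
    m=(np.hypot(W[...,0]-474,W[...,1]+273)<60)&(W[...,2]>168-60)&(W[...,2]<195)
    for d in spotter.trace(p,'cup0')[:3]:
        q=W[d['pixels']]; q=q[~np.isnan(q[:,0])]; print(n,round(d['score'],2),np.median(q,0).round(1),np.percentile(q,[3,97],axis=0).round(0).tolist())
rows(((474.7,-273,140,-68,46),4))"
```

```text
side 0.79 [ 474.7 -294.1  161.6] [[449.0, -304.0, 67.0], [504.0, -177.0, 186.0]]
side 0.67 [529.5 559.2  29.6] [[454.0, -146.0, -3.0], [553.0, 716.0, 315.0]]
side 0.57 [343.  321.2  35.9] [[304.0, 307.0, 4.0], [380.0, 355.0, 53.0]]
top 0.72 [ 458.6 -625.8   62.2] [[428.0, -643.0, 5.0], [486.0, -580.0, 103.0]]
top 0.63 [342.2 333.5  51.2] [[308.0, 311.0, 6.0], [381.0, 364.0, 59.0]]
t 39.85 q [ 0.259  0.838 -0.333  2.362  1.934  1.041 -1.49 ] p [ 479.9 -284.9  156.5] F [ 0.3  0.8 -1.4] gap 54.2 
x [0.927 0.375 0.001] yaw 22.0 y [ 0.27  -0.667 -0.695]
grasp [ 474.8 -272.2  169.7] yaw -68.0 tilt 46.0
travel [[-0.0001, -0.001, -0.0371], [-0.0001, -0.001, -0.0371], [-0.0001, -0.001, -0.0371], [-0.0001, -0.001, -0.0371], [0.0, 0.0, 0.0], [0.0, 0.0, 0.0], [0.0, 0.0, 0.0], [0.0, 0.0, 0.0]]
turn [[-0.0001, 0.0002, 0.0], [0.0, 0.0, 0.0], [0.0, 0.0, 0.0], [0.0, 0.0, 0.0], [0.0, 0.0, 0.0], [0.0, 0.0, 0.0], [0.0, 0.0, 0.0], [0.0, 0.0, 0.0]]
```

Emit:
play_rows(
  travel=[
    [0,-0.004,-0.055],
    [0,0,-0.055],
    [0,0,-0.055],
    [0,0,-0.055],
    [0,0,-0.055],
    [0,0,-0.04],
    [0,0,0],
    [0,0,0],
  ],
  turn=[
    [0,0,0],
    [0,0,0],
    [0,0,0],
    [0,0,0],
    [0,0,0],
    [0,0,0],
    [0,0,0],
    [0,0,0],
  ],
)

```text
time: 40.85
position: [479.7, -286.0, 93.5]
eef_rot: [-0.368, 0.91, 0.177, -0.071]
force: [-0.1, 0.3, -0.9]
finger_gap: 53.9
```

Emit:
play_rows(
  travel=[
    [0,0,-0.03],
    [0,0,-0.03],
    [0,0,-0.03],
    [0,0,-0.03],
    [0,0,0],
    [0,0,0],
    [0,0,0],
    [0,0,0],
  ],
  turn=[
    [0,0,0],
    [0,0,0],
    [0,0,0],
    [0,0,0],
    [0,0,0],
    [0,0,0],
    [0,0,0],
    [0,0,0],
  ],
)

```text
time: 41.85
position: [479.8, -286.0, 69.5]
eef_rot: [-0.368, 0.91, 0.177, -0.071]
force: [0.2, -0.6, -0.9]
finger_gap: 53.7
```

```bash
python3 -c "
from go import *
cur()
p=eyes.grab_frame('side'); save(p,'s4.png',(240,200,340,320),5)"
```

```text
t 41.85 q [ 0.266  1.057 -0.337  2.356  2.067  1.175 -1.667] p [ 479.8 -286.    69.5] F [ 0.2 -0.6 -0.9] gap 53.7 
x [0.927 0.375 0.001] yaw 22.0 y [ 0.27  -0.667 -0.695]
grasp [ 474.7 -273.3   82.7] yaw -68.0 tilt 46.0
```

View pics/s4.png

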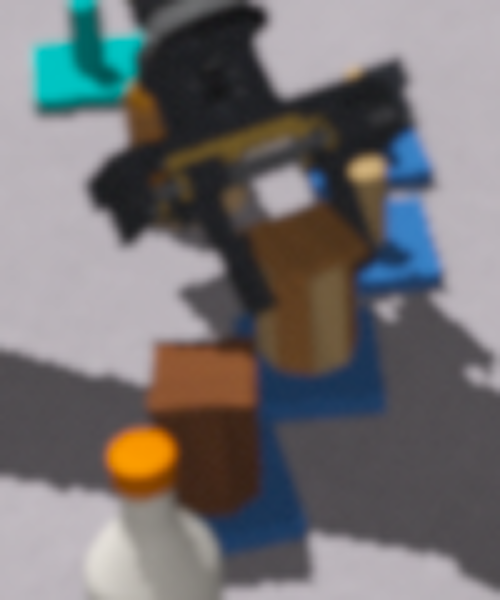

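Emit:
play_rows(
  travel=[
    [0,0,-0.0125],
    [0,0,-0.0125],
    [0,0,0],
    [0,0,0],
    [0,0,0],
    [0,0,0],
    [0,0,0],
    [0,0,0],
  ],
  turn=[
    [0,0,0],
    [0,0,0],
    [0,0,0],
    [0,0,0],
    [0,0,0],
    [0,0,0],
    [0,0,0],
    [0,0,0],
  ],
)

```text
time: 42.9
position: [479.7, -286.0, 64.3]
eef_rot: [-0.368, 0.91, 0.177, -0.071]
force: [0.6, 1.2, -1.6]
finger_gap: 53.8
```

Emit:
play_rows(
  travel=[
    [0,0,0],
    [0,0,0],
    [0,0,0],
    [0,0,0],
    [0,0,0],
    [0,0,0],
    [-0.013,0.033,0.035],
    [-0.027,0.066,0.07],
  ],
  turn=[
    [0,0,0],
    [0,0,0],
    [0,0,0],
    [0,0,0],
    [0,0,0],
    [0,0,0],
    [0,0,0],
    [0,0,0],
  ],
  claw=0.7,
)

```text
time: 43.9
position: [471.2, -266.0, 85.6]
eef_rot: [-0.368, 0.91, 0.176, -0.071]
force: [0.4, -0.4, -0.2]
finger_gap: 74.6
```

Emit:
play_rows(
  travel=[
    [-0.04,0.1,0.105],
    [-0.04,0.1,0.105],
    [-0.04,0.1,0.105],
    [-0.04,0.1,0.105],
    [-0.04,0.1,0.105],
    [-0.04,0.1,0.105],
    [0,0,0],
    [0,0,0],
  ],
  turn=[
    [0,0,0],
    [0,0,0],
    [0,0,0],
    [0,0,0],
    [0,0,0],
    [0,0,0],
    [0,0,0],
    [0,0,0],
  ],
)

```text
time: 44.9
position: [423.6, -146.6, 211.3]
eef_rot: [-0.368, 0.91, 0.177, -0.071]
force: [0.3, 0.3, -0.0]
finger_gap: 74.6
```

```bash
python3 -c "
from go import *
for n in('side','top'):
    p=eyes.grab_frame(n); save(p,n+'5.png',{'side':(220,180,380,300),'top':(300,190,460,290)}[n],4); W=world(p)
    f=(np.hypot(W[...,0]-474.7,W[...,1]+273)<45)&(W[...,2]>84)&(W[...,2]<100); q=W[f]
    print(n,len(q),q.mean(0).round(1),[np.round(t,1) for t in cv2.minAreaRect(q[:,:2].astype(np.float32))], np.percentile(q[:,2],[5,95]).round(1)) if len(q) else print(n,0)
cups()
u=np.array([np.cos(np.radians(12)),np.sin(np.radians(12))]); g=np.array([342.5,339.3])+22*u; print(g)
rows(((440,180,260,-68,46),6),((400,300,260,-28,0),6),((*g,250,12,-44),6))"
```

```text
side 245 [ 472.9 -277.3   87.6] [array([ 473. , -275.9]), array([54.9, 57.5]), np.float64(20.3)] [85.5 89.8]
top 256 [ 477.1 -274.6   91.2] [array([ 477.6, -275.5]), array([53.7, 55.3]), np.float64(21.8)] [86.9 95.4]
cup 0.95 [345. 335.  51.] [array([344.7, 339.4]), array([76. , 51.8]), np.float64(12.3)]
cup 0.7 [460. 599.  40.] [array([460.1, 598.7]), array([ 67.8, 130.2]), np.float64(73.3)]
[364.01924722 343.8740572 ]
t 45.1 q [-0.059  0.708 -0.463  2.49   1.539  1.097 -1.585] p [ 423.3 -146.9  210.8] F [ 0.4 -0.6  0.9] gap 74.8 
x [ 0.928  0.373 -0.001] yaw 21.9 y [ 0.268 -0.667 -0.695]
grasp [ 418.2 -134.2  224. ] yaw -68.1 tilt 46.0
travel [[0.0182, 0.2619, 0.03], [0.0181, 0.2619, 0.03], [0.0181, 0.2619, 0.03], [0.0181, 0.2619, 0.03], [0.0181, 0.2619, 0.03], [0.0181, 0.2619, 0.03], [-0.0307, 0.1117, -0.0085], [-0.0336, 0.1122, -0.0072]]
turn [[0.0001, -0.0003, 0.0001], [0.0, 0.0, 0.0001], [0.0, 0.0, 0.0001], [0.0, 0.0, 0.0001], [0.0, 0.0, 0.0001], [0.0, 0.0, 0.0001], [0.0385, 0.0182, 0.037], [0.0361, 0.0226, 0.037]]
travel [[-0.0365, 0.1119, -0.0057], [-0.0393, 0.111, -0.0042], [-0.0418, 0.1094, -0.0025], [-0.0438, 0.1072, -0.0008], [-0.0413, 0.041, -0.0076], [-0.042, 0.0382, -0.006], [-0.042, 0.0354, -0.0045], [-0.0413, 0.0327, -0.0031]]
turn [[0.0333, 0.0266, 0.037], [0.03, 0.0303, 0.037], [0.0262, 0.0336, 0.037], [0.0222, 0.0364, 0.037], [0.017, 0.037, 0.037], [0.0126, 0.0388, 0.037], [0.008, 0.04, 0.037], [0.0033, 0.0406, 0.037]]
travel [[-0.0399, 0.0302, -0.0017], [-0.038, 0.0281, -0.0005], [0.0, 0.0, 0.0], [0.0, 0.0, 0.0], [0.0, 0.0, 0.0], [0.0, 0.0, 0.0], [0.0, 0.0, 0.0], [0.0, 0.0, 0.0]]
turn [[-0.0014, 0.0407, 0.037], [-0.0061, 0.0403, 0.037], [0.0, 0.0, 0.0], [0.0, 0.0, 0.0], [0.0, 0.0, 0.0], [0.0, 0.0, 0.0], [0.0, 0.0, 0.0], [0.0, 0.0, 0.0]]
```

View pics/side5.png

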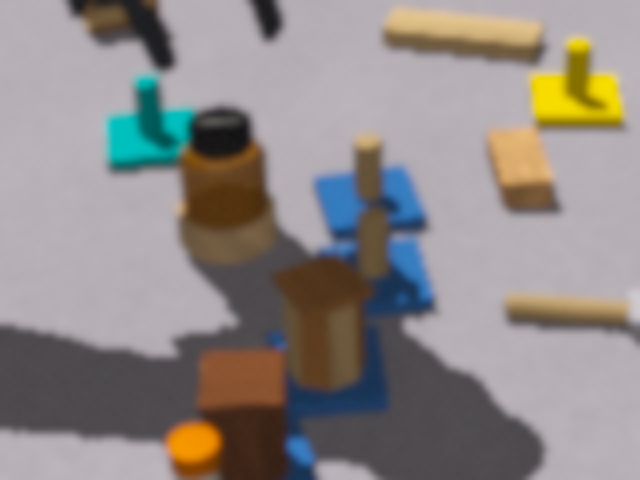

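Emit:
play_rows(
  travel=[
    [0.0182,0.2619,0.03],
    [0.0181,0.2619,0.03],
    [0.0181,0.2619,0.03],
    [0.0181,0.2619,0.03],
    [0.0181,0.2619,0.03],
    [0.0181,0.2619,0.03],
    [-0.0307,0.1117,-0.0085],
    [-0.0336,0.1122,-0.0072],
  ],
  turn=[
    [0,0,0],
    [0,0,0],
    [0,0,0],
    [0,0,0],
    [0,0,0],
    [0,0,0],
    [0.0385,0.0182,0.037],
    [0.0361,0.0226,0.037],
  ],
  claw=1,
)

```text
time: 46.1
position: [432.0, 214.2, 243.3]
eef_rot: [-0.473, 0.826, 0.265, -0.152]
force: [0.1, -1.0, -0.4]
finger_gap: 87.8
```

Emit:
play_rows(
  travel=[
    [-0.0365,0.1119,-0.0057],
    [-0.0393,0.111,-0.0042],
    [-0.0418,0.1094,-0.0025],
    [-0.0438,0.1072,-0.0008],
    [-0.0413,0.041,-0.0076],
    [-0.042,0.0382,-0.006],
    [-0.042,0.0354,-0.0045],
    [-0.0413,0.0327,-0.0031],
  ],
  turn=[
    [0.0333,0.0266,0.037],
    [0.03,0.0303,0.037],
    [0.0262,0.0336,0.037],
    [0.0222,0.0364,0.037],
    [0.017,0.037,0.037],
    [0.0126,0.0388,0.037],
    [0.008,0.04,0.037],
    [0.0033,0.0406,0.037],
  ],
)

```text
time: 47.1
position: [367.6, 328.7, 236.4]
eef_rot: [0.618, -0.36, -0.351, 0.604]
force: [0.2, -0.1, -0.0]
finger_gap: 87.7
```

Emit:
play_rows(
  travel=[
    [-0.0399,0.0302,-0.0017],
    [-0.038,0.0281,-0.0005],
    [0,0,0],
    [0,0,0],
    [0,0,0],
    [0,0,0],
    [0,0,0],
    [0,0,0],
  ],
  turn=[
    [-0.0014,0.0407,0.037],
    [-0.0061,0.0403,0.037],
    [0,0,0],
    [0,0,0],
    [0,0,0],
    [0,0,0],
    [0,0,0],
    [0,0,0],
  ],
)

```text
time: 48.1
position: [351.5, 341.8, 237.0]
eef_rot: [0.579, -0.246, -0.304, 0.715]
force: [-0.9, 0.4, -0.1]
finger_gap: 88.4
```

```bash
python3 -c "
from go import *
cups()
p=eyes.grab_frame('side'); W=world(p)
for d in spotter.trace(p,'cup0')[:4]:
    q=W[d['pixels']]; q=q[~np.isnan(q[:,0])]; q=q[(q[:,2]>40)&(q[:,2]<60)]
    if len(q)>15: print('side',np.median(q,0).round(),[np.round(t,1) for t in cv2.minAreaRect(q[:,:2].astype(np.float32))])
rows(((364,343.9,75,12,-44),6))"
```

```text
cup 0.82 [339. 333.  51.] [array([344.7, 339.6]), array([76.4, 51.4]), np.float64(11.4)]
side [342. 328.  49.] [array([340.9, 330.4]), array([73.7, 55.1]), np.float64(20.1)]
side [ 470. -298.   50.] [array([ 470.6, -295.3]), array([20.3, 48.8]), np.float64(82.7)]
t 48.3 q [-0.15   1.18  -1.282  1.391  0.409  1.66   0.378] p [351.4 341.9 236.8] F [-0.6  0.4 -0.5] gap 88.0 
x [-0.208  0.978  0.   ] yaw 102.0 y [-0.68  -0.144 -0.719]
grasp [364.3 344.6 250.5] yaw 12.0 tilt -44.0
travel [[-0.0002, -0.0007, -0.1462], [-0.0002, -0.0006, -0.1462], [-0.0002, -0.0006, -0.1462], [-0.0002, -0.0006, -0.1462], [-0.0002, -0.0006, -0.1462], [-0.0002, -0.0006, -0.1462], [0.0, 0.0, 0.0], [0.0, 0.0, 0.0]]
turn [[-0.0001, 0.0, 0.0], [0.0, 0.0, 0.0], [0.0, 0.0, 0.0], [0.0, 0.0, 0.0], [0.0, 0.0, 0.0], [0.0, 0.0, 0.0], [0.0, 0.0, 0.0], [0.0, 0.0, 0.0]]
```

Emit:
play_rows(
  travel=[
    [0,0,-0.146],
    [0,0,-0.146],
    [0,0,-0.146],
    [0,0,-0.146],
    [0,0,-0.146],
    [0,-0.003,-0.146],
    [0,0,0],
    [0,0,0],
  ],
  turn=[
    [0,0,0],
    [0,0,0],
    [0,0,0],
    [0,0,0],
    [0,0,0],
    [0,0,0],
    [0,0,0],
    [0,0,0],
  ],
)

```text
time: 49.3
position: [351.2, 341.8, 62.2]
eef_rot: [0.58, -0.245, -0.304, 0.715]
force: [1.0, -0.3, 0.5]
finger_gap: 88.2
```

Emit:
play_rows(
  travel=[
    [0,0,-0.06],
    [0,0,-0.06],
    [0,0,-0.06],
    [0,0,-0.055],
    [0,0,0],
    [0,0,0],
    [0,0,0],
    [0,0,0],
  ],
  turn=[
    [0,0,0],
    [0,0,0],
    [0,0,0],
    [0,0,0],
    [0,0,0],
    [0,0,0],
    [0,0,0],
    [0,0,0],
  ],
)

```text
time: 50.3
position: [351.5, 341.4, 15.0]
eef_rot: [0.579, -0.246, -0.304, 0.715]
force: [-0.1, -0.2, -0.5]
finger_gap: 88.1
```

```bash
python3 -c "
from go import *
cur()
p=eyes.grab_frame('side'); save(p,'s6.png',(190,120,350,240),4)"
```

```text
t 50.3 q [-0.179  1.463 -1.147  1.41   0.64   1.452  0.453] p [351.5 341.4  15. ] F [-0.1 -0.2 -0.5] gap 88.1 
x [-0.208  0.978  0.001] yaw 102.0 y [-0.679 -0.144 -0.72 ]
grasp [364.4 344.2  28.7] yaw 12.0 tilt -44.0
```

View pics/s6.png

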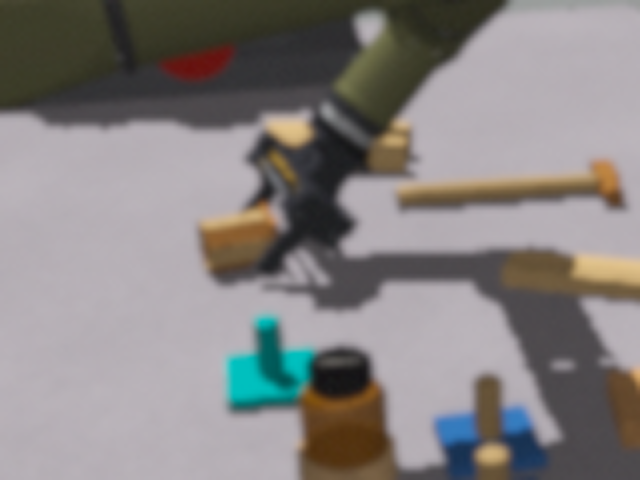

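Emit:
play_rows(
  travel=[
    [0,0,0],
    [0,0,0],
    [0,0,0],
    [0,0,0],
    [0,0,0],
    [0,0,0],
    [0,0,0],
    [0,0,0],
  ],
  turn=[
    [0,0,0],
    [0,0,0],
    [0,0,0],
    [0,0,0],
    [0,0,0],
    [0,0,0],
    [0,0,0],
    [0,0,0],
  ],
  claw=-1,
  grip_force=30,
)

```text
time: 51.35
position: [351.4, 341.4, 14.7]
eef_rot: [0.579, -0.246, -0.304, 0.715]
force: [0.1, 2.4, 0.4]
finger_gap: 53.9
```

```bash
python3 -c "
from go import *
from path import run
s=readout.state()
S=(364,344,250,12,-44)
print(run([(364,344,28,12,-44),S,(390,320,260,-18,0),(430,240,260,-50,46),(480,60,250,-50,46),(528.4,-120,230,-50,46),(528.4,-169,180,-50,46),(528.4,-169,78,-50,46)],s['qpos'],8,True)[1:])
rows(((nan,nan,250,nan,nan),5),((390,320,260,-18,0),6),((430,240,260,-50,46),6))"
```

```text
[364 344  28  12 -44] [-0.18  1.46 -1.15  1.41  0.64  1.45  0.45] 0.0
[364 344 250  12 -44] [-0.15  1.18 -1.28  1.39  0.41  1.66  0.38] 0.0
[390 320 260 -18   0] [-0.15  0.73 -1.08  1.9   0.77  1.01 -0.32] 0.0
[430 240 260 -50  46] [-0.69  0.73 -0.59  2.01  1.07  1.36 -1.28] 0.0
[480  60 250 -50  46] [-0.38  0.67 -0.52  2.28  1.37  1.15 -1.32] 0.0
[ 528. -120.  230.  -50.   46.] [ 0.01  0.69 -0.41  2.35  1.81  1.   -1.31] 0.0
[ 528. -169.  180.  -50.   46.] [ 0.12  0.82 -0.39  2.39  2.03  1.06 -1.43] 0.0
[ 528. -169.   78.  -50.   46.] [ 0.12  1.08 -0.39  2.39  2.17  1.25 -1.62] 0.001
(np.float64(0.0009322704824030836), array([ 528., -169.,  167.,  -50.,   46.]), np.float64(0.1476635004582451))
t 51.35 q [-0.179  1.464 -1.147  1.41   0.64   1.452  0.453] p [351.4 341.4  14.7] F [0.1 2.4 0.4] gap 53.9 
x [-0.208  0.978  0.001] yaw 102.0 y [-0.68  -0.144 -0.719]
grasp [364.3 344.1  28.3] yaw 12.0 tilt -44.0
travel [[0.0, 0.0, 0.2217], [0.0, 0.0, 0.2217], [0.0, 0.0, 0.2217], [0.0, 0.0, 0.2217], [0.0, 0.0, 0.2217], [0.0297, -0.0133, 0.0005], [0.0312, -0.0148, 0.0017], [0.0324, -0.0166, 0
[... 252 characters left out ...]
0332, -0.0228, 0.0076], [0.045, -0.0717, 0.0008], [0.0437, -0.0737, 0.0025], [0.0421, -0.0754, 0.0042], [0.04, -0.0766, 0.0057], [0.0378, -0.0774, 0.0072]]
turn [[-0.0039, -0.0406, -0.0277], [-0.0074, -0.0401, -0.0277], [-0.0109, -0.0393, -0.0277], [-0.015, -0.0399, -0.0296], [-0.0187, -0.0383, -0.0296], [-0.0222, -0.0364, -0.0296], [-0.0254, -0.0342, -0.0296], [-0.0285, -0.0317, -0.0296]]
travel [[0.0354, -0.0776, 0.0085], [0.0, 0.0, 0.0], [0.0, 0.0, 0.0], [0.0, 0.0, 0.0], [0.0, 0.0, 0.0], [0.0, 0.0, 0.0], [0.0, 0.0, 0.0], [0.0, 0.0, 0.0]]
turn [[-0.0313, -0.0289, -0.0296], [0.0, 0.0, 0.0], [0.0, 0.0, 0.0], [0.0, 0.0, 0.0], [0.0, 0.0, 0.0], [0.0, 0.0, 0.0], [0.0, 0.0, 0.0], [0.0, 0.0, 0.0]]
```

Emit:
play_rows(
  travel=[
    [0,0,0.2217],
    [0,0,0.2217],
    [0,0,0.2217],
    [0,0,0.2217],
    [0,0,0.2217],
    [0.0297,-0.0133,0.0005],
    [0.0312,-0.0148,0.0017],
    [0.0324,-0.0166,0.0031],
  ],
  turn=[
    [0,0,0],
    [0,0,0],
    [0,0,0],
    [0,0,0],
    [0,0,0],
    [0.0067,-0.0402,-0.0277],
    [0.0032,-0.0406,-0.0277],
    [-0.0004,-0.0407,-0.0277],
  ],
)

```text
time: 52.35
position: [370.5, 331.4, 237.2]
eef_rot: [0.601, -0.407, -0.385, 0.569]
force: [0.5, 1.2, -1.8]
finger_gap: 54.0
```

Emit:
play_rows(
  travel=[
    [0.0331,-0.0186,0.0045],
    [0.0334,-0.0207,0.006],
    [0.0332,-0.0228,0.0076],
    [0.045,-0.0717,0.0008],
    [0.0437,-0.0737,0.0025],
    [0.0421,-0.0754,0.0042],
    [0.04,-0.0766,0.0057],
    [0.0378,-0.0774,0.0072],
  ],
  turn=[
    [-0.0039,-0.0406,-0.0277],
    [-0.0074,-0.0401,-0.0277],
    [-0.0109,-0.0393,-0.0277],
    [-0.015,-0.0399,-0.0296],
    [-0.0187,-0.0383,-0.0296],
    [-0.0222,-0.0364,-0.0296],
    [-0.0254,-0.0342,-0.0296],
    [-0.0285,-0.0317,-0.0296],
  ],
)

```text
time: 53.35
position: [431.4, 244.4, 245.8]
eef_rot: [-0.4, 0.832, 0.347, -0.166]
force: [0.2, -0.3, -2.6]
finger_gap: 53.7
```

Emit:
play_rows(
  travel=[
    [0.0354,-0.0776,0.0085],
    [0.0625,-0.225,-0.0125],
    [0.0625,-0.225,-0.0125],
    [0.0625,-0.225,-0.0125],
    [0.0625,-0.225,-0.0125],
    [0,0,0],
    [0,0,0],
    [0,0,0],
  ],
  turn=[
    [-0.0313,-0.0289,-0.0296],
    [0,0,0],
    [0,0,0],
    [0,0,0],
    [0,0,0],
    [0,0,0],
    [0,0,0],
    [0,0,0],
  ],
)

```text
time: 54.35
position: [488.9, 51.3, 236.7]
eef_rot: [-0.352, 0.871, 0.318, -0.128]
force: [0.1, 0.2, -1.6]
finger_gap: 53.6
```

```bash
python3 -c "
from go import *
rows(((528.4,-130,220,-50,46),4),((528.4,-169,170,-50,46),3))"
```

```text
t 54.35 q [-0.39   0.667 -0.506  2.281  1.368  1.142 -1.323] p [488.9  51.3 236.7] F [ 0.1  0.2 -1.6] gap 53.6 
x [0.764 0.645 0.001] yaw 40.2 y [ 0.464 -0.549 -0.695]
grasp [480.1  61.7 249.9] yaw -49.8 tilt 45.9
travel [[0.0603, -0.2397, -0.0373], [0.0604, -0.2397, -0.0373], [0.0604, -0.2397, -0.0373], [0.0604, -0.2397, -0.0373], [0.0, -0.065, -0.0833], [0.0, -0.065, -0.0833], [0.0, -0.065, -0.0833], [0.0, 0.0, 0.0]]
turn [[-0.0003, 0.0002, -0.0002], [-0.0001, 0.0, -0.0002], [-0.0001, 0.0, -0.0002], [-0.0001, 0.0, -0.0002], [0.0, 0.0, 0.0], [0.0, 0.0, 0.0], [0.0, 0.0, 0.0], [0.0, 0.0, 0.0]]
```

Emit:
play_rows(
  travel=[
    [0.0603,-0.2397,-0.0373],
    [0.0604,-0.2397,-0.0373],
    [0.0604,-0.2397,-0.0373],
    [0.0604,-0.2397,-0.0373],
    [-0.002,-0.063,-0.0833],
    [-0.002,-0.063,-0.0833],
    [0,-0.063,-0.0833],
    [0,0,0],
  ],
  turn=[
    [0,0,0],
    [0,0,0],
    [0,0,0],
    [0,0,0],
    [0,0,0],
    [0,0,0],
    [0,0,0],
    [0,0,0],
  ],
)

```text
time: 55.35
position: [536.0, -179.9, 155.8]
eef_rot: [-0.352, 0.871, 0.317, -0.129]
force: [0.6, 0.1, -1.4]
finger_gap: 53.8
```

```bash
python3 -c "
from go import *
p=eyes.grab_frame('side'); W=world(p); save(p,'s7.png',(220,150,380,270),4)
for d in spotter.trace(p,'cup0')[:2]:
    q=W[d['pixels']]; q=q[~np.isnan(q[:,0])]; print(round(d['score'],2),np.median(q,0).round(1),np.percentile(q,[3,97],axis=0).round(0).tolist())
rows(((527.5,-168,105,-50,46),6))"
```

```text
0.85 [ 527.6 -192.9  157.7] [[505.0, -202.0, 110.0], [551.0, -151.0, 184.0]]
0.66 [ 471.  -295.    67.2] [[446.0, -304.0, 15.0], [499.0, -255.0, 89.0]]
t 55.45 q [ 0.109  0.842 -0.376  2.395  2.053  1.074 -1.467] p [ 536.9 -178.8  157.1] F [ 1.1  0.4 -0.5] gap 53.8 
x [0.765 0.644 0.001] yaw 40.1 y [ 0.464 -0.55  -0.695]
grasp [ 528.1 -168.4  170.3] yaw -49.9 tilt 46.0
travel [[-0.0005, 0.0002, -0.0544], [-0.0005, 0.0003, -0.0544], [-0.0005, 0.0003, -0.0544], [-0.0005, 0.0003, -0.0544], [-0.0005, 0.0003, -0.0544], [-0.0005, 0.0003, -0.0544], [0.0, 0.0, 0.0], [0.0, 0.0, 0.0]]
turn [[-0.0002, 0.0002, -0.0001], [0.0, 0.0, -0.0001], [0.0, 0.0, -0.0001], [0.0, 0.0, -0.0001], [0.0, 0.0, -0.0001], [0.0, 0.0, -0.0001], [0.0, 0.0, 0.0], [0.0, 0.0, 0.0]]
```

View pics/s7.png

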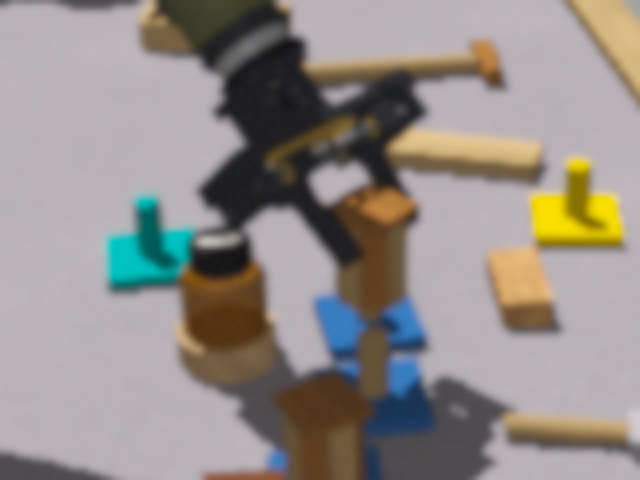

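```bash
python3 -c "
from combo import *
for Y in(-55,-50,-45,-40,-35,-30): print(Y,[round(clear(1,Y,46,z,[2]),1) for z in(78,80,83,86,100)])"
```

```text
-55 [np.float64(11.3), np.float64(13.3), np.float64(16.2), np.float64(16.2), np.float64(16.2)]
-50 [np.float64(11.9), np.float64(13.3), np.float64(14.8), np.float64(14.8), np.float64(14.8)]
-45 [np.float64(11.9), np.float64(13.8), np.float64(14.5), np.float64(14.5), np.float64(14.5)]
-40 [np.float64(11.9), np.float64(13.9), np.float64(15.4), np.float64(15.4), np.float64(15.4)]
-35 [np.float64(11.9), np.float64(13.9), np.float64(16.3), np.float64(17.0), np.float64(17.0)]
-30 [np.float64(11.7), np.float64(13.3), np.float64(16.3), np.float64(17.3), np.float64(17.9)]
```

Clearance is about 12 mm everywhere at -50°, so I descend.

Emit:
play_rows(
  travel=[
    [0,0,-0.0544],
    [0,0,-0.0544],
    [0,0,-0.0544],
    [0,0,-0.0544],
    [0,0,-0.0544],
    [-0.002,0.002,-0.0544],
    [0,0,0],
    [0,0,0],
  ],
  turn=[
    [0,0,0],
    [0,0,0],
    [0,0,0],
    [0,0,0],
    [0,0,0],
    [0,0,0],
    [0,0,0],
    [0,0,0],
  ],
)

```text
time: 56.45
position: [535.9, -179.7, 91.8]
eef_rot: [-0.352, 0.871, 0.317, -0.128]
force: [0.1, -0.0, -0.9]
finger_gap: 54.0
```

Emit:
play_rows(
  travel=[
    [0,0,-0.03],
    [0,0,-0.03],
    [0,0,-0.03],
    [0,0,-0.025],
    [0,0,-0.02],
    [0,0,0],
    [0,0,0],
    [0,0,0],
  ],
  turn=[
    [0,0,0],
    [0,0,0],
    [0,0,0],
    [0,0,0],
    [0,0,0],
    [0,0,0],
    [0,0,0],
    [0,0,0],
  ],
)

```text
time: 57.45
position: [536.0, -179.7, 64.9]
eef_rot: [-0.352, 0.871, 0.317, -0.128]
force: [0.4, -0.8, -0.9]
finger_gap: 53.8
```

```bash
python3 -c "
from go import *
cur()"
```

```text
t 57.45 q [ 0.11   1.081 -0.374  2.391  2.181  1.241 -1.633] p [ 536.  -179.7   64.9] F [ 0.4 -0.8 -0.9] gap 53.8 
x [0.766 0.643 0.   ] yaw 40.0 y [ 0.463 -0.551 -0.694]
grasp [ 527.2 -169.2   78.1] yaw -50.0 tilt 46.0
```

Emit:
play_rows(
  travel=[
    [0,0,0],
    [0,0,0],
    [0,0,0],
    [0,0,0],
    [0,0,0],
    [0,0,0],
    [-0.023,0.0275,0.035],
    [-0.046,0.055,0.07],
  ],
  turn=[
    [0,0,0],
    [0,0,0],
    [0,0,0],
    [0,0,0],
    [0,0,0],
    [0,0,0],
    [0,0,0],
    [0,0,0],
  ],
  claw=0.7,
)

```text
time: 58.45
position: [521.4, -163.0, 86.2]
eef_rot: [-0.352, 0.871, 0.317, -0.128]
force: [-0.3, -0.4, -0.1]
finger_gap: 74.9
```

Emit:
play_rows(
  travel=[
    [-0.046,0.055,0.07],
    [-0.07,0.082,0.105],
    [-0.07,0.082,0.105],
    [-0.07,0.082,0.105],
    [0,0.1,0.2],
    [0,0.1,0.2],
    [0,0.2,0.1],
    [0,0.2,0.1],
  ],
  turn=[
    [0,0,0],
    [0,0,0],
    [0,0,0],
    [0,0,0],
    [0,0,0],
    [0,0,0],
    [0,0,0],
    [0,0,0],
  ],
)

```text
time: 59.45
position: [469.8, 18.4, 284.6]
eef_rot: [-0.352, 0.871, 0.318, -0.128]
force: [0.9, 1.4, -1.2]
finger_gap: 75.0
```

Emit:
play_rows(
  travel=[
    [0,0.25,0.05],
    [0,0.25,0],
    [0,0,0],
    [0,0,0],
    [0,0,0],
    [0,0,0],
    [0,0,0],
    [0,0,0],
  ],
  turn=[
    [0,0,0],
    [0,0,0],
    [0,0,0],
    [0,0,0],
    [0,0,0],
    [0,0,0],
    [0,0,0],
    [0,0,0],
  ],
)

```text
time: 60.45
position: [471.2, 116.7, 292.8]
eef_rot: [-0.352, 0.871, 0.317, -0.128]
force: [-0.3, -0.2, -0.3]
finger_gap: 74.8
```

```bash
python3 -c "
from go import *
for n in('side','top'):
    p=eyes.grab_frame(n); W=world(p); save(p,n+'8.png',s=1.25)
    if n=='side': save(p,'s8.png',(220,150,380,320),4)
    for x,y in((528.4,-169),(474.7,-273),(410,-364)):
        q=W[(np.hypot(W[...,0]-x,W[...,1]-y)<45)&(W[...,2]>84)&(W[...,2]<100)]
        print(n,len(q),[np.round(t,1) for t in cv2.minAreaRect(q[:,:2].astype(np.float32))],np.percentile(q[:,2],[5,50,95]).round(1)) if len(q) else print(n,0)
    q=W[(np.hypot(W[...,0]-420,W[...,1]+76)<30)&(W[...,2]>100)]; print('cap top',np.percentile(q[:,2],[50,90]))
    for d in spotter.trace(p,'cup0')[:4]:
        q=W[d['pixels']]; q=q[~np.isnan(q[:,0])]; print('  cup?',round(d['score'],2),np.median(q,0).round())
cur()"
```

```text
side 193 [array([ 526. , -172.1]), array([57.3, 56.3]), np.float64(38.8)] [85.1 87.5 89.7]
side 244 [array([ 473.5, -275.7]), array([55.3, 55.7]), np.float64(20.8)] [85.2 87.7 89.9]
side 311 [array([ 407.4, -367.4]), array([55.6, 53.4]), np.float64(83.2)] [85.5 87.8 89.6]
cap top [108.86661062 110.64405093]
  cup? 0.73 [ 472. -295.   70.]
  cup? 0.66 [ 526. -191.   72.]
  cup? 0.35 [ 373. -531.   90.]
top 250 [array([ 530.2, -170.9]), array([53.7, 54.2]), np.float64(39.8)] [87.  91.1 96. ]
top 255 [array([ 477.9, -274.9]), array([53.9, 54.2]), np.float64(20.7)] [87.1 91.3 96.1]
top 265 [array([ 412.1, -367.2]), array([55. , 53.5]), np.float64(82.1)] [86.1 90.8 95.5]
cap top [112.55392715 116.09824056]
  cup? 0.84 [ 527. -169.   91.]
  cup? 0.74 [ 474. -271.   91.]
  cup? 0.54 [ 376. -495.  114.]
t 60.65 q [-0.461  0.587 -0.604  2.148  1.154  1.272 -1.166] p [471.2 117.1 292.7] F [-0.4 -0.3  0.1] gap 74.8 
x [ 0.766  0.643 -0.   ] yaw 40.0 y [ 0.463 -0.551 -0.694]
grasp [462.4 127.5 305.9] yaw -50.0 tilt 46.0
```

View pics/side8.png

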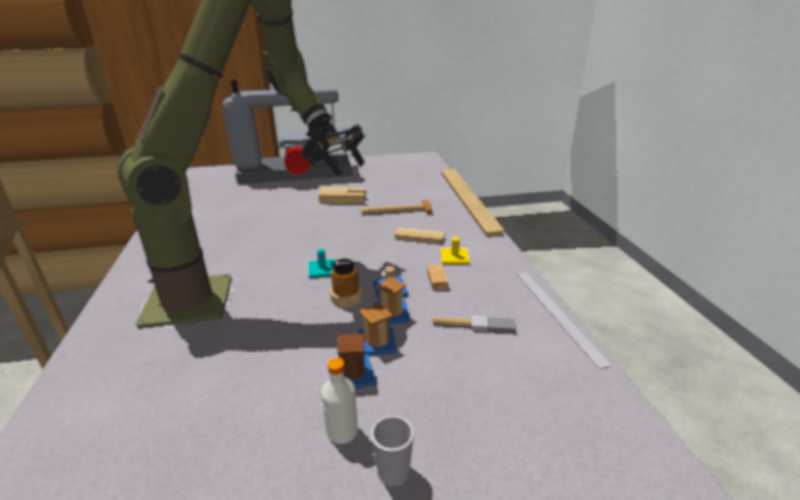

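```bash
python3 -c "
from station import workorder
print(workorder.sign_off())"
```

```text
the job is handed in; nothing more can be done
None
```

The cap is screwed home, both pale cups are upside down over free blue pegs, and the job is handed in. Only two pale cups were on the bench; neither camera showed a third. The hand-in gives no verdict, so this rests on my own last checks, at about 60 s of the 210 s allowed:

- **Cap:** I turned it about 14 rad clockwise in three sweeps. A re-grip then met a hard stop at about 0.8 N m. Its top now measures about 111 mm above the bench, against 111.5 mm when home, and no red neck shows.
- **Cups:** Averaged over both cameras, each cup's axis is within about 3 mm of its peg's axis. Their tops are about 90 mm above the bench, so the rims are on the blocks.
- **Knocked cup:** The second cup had been moved about 25 mm during the run. I measured it again before picking it up.
- **Dark cup and bystanders:** I saw no contact with any of them. The dark cup still stands on its peg, and the bystanders look unmoved in the last picture. I did not measure them again.
- **Disagreement:** The two cameras differ by 3–5 mm in places, roughly as their calibration allows, so I averaged them.

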